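# Load the flower weights into the marking bed, flats home, and start it

### The arm

A 6-joint arm with a two-finger parallel gripper is mounted at the origin on the work surface. World frame = base frame: x ahead of the robot, y to its left, z up, the work surface at z = 0. Lengths are in m, angles in degrees, forces in N, time in s.
With the tool pointing down it reaches from about 0.375 to 0.9 m from the base axis. Payload 3.1 kg.
Tool frame: the origin (TCP) lies at the very end of the fingers, on their centre line; the grasp point (between the pads) lies 19 mm behind it (grasp_offset is the distance from the TCP to the grasp point, in m); z points along the fingers, y is the direction in which the jaws open and shut (so a half turn about z gives the same grasp; the last joint's range is limited). The gripper opens to 87 mm and grips with 3 to 60 N. Pads are 19 mm wide; open, the fingers measure 117 mm over their backs; the gripper's body (75 mm by 190 mm) begins 51 mm behind the grasp point.
Start: joints at [-82.764, 30.224, 82.088, -0, 67.689, -10.227], TCP at [0.188, -0.596, 0.187] pointing down, gripper open.
Joint ranges: [-176.69, 176.69], [-43.24, 126.21], [12.49, 139.97], [-82, 262], [0, 151.66], [-163.58, 163.58]. Speed limits (degrees/s): [159.86, 159.86, 180, 180, 180, 180].

### API

Orientations are given as a 3x3 rotation matrix whose columns are the frame's x, y, z axes.
In Python, from rig import * gives the robot as it stands. The module is installed in compiled form; this text tells all that it offers.
- The arm moves only by the tool play_rows, never from a script. Its argument "plan" is a list that holds one entry, the list of rows, each a list of 7 numbers: the shift along the world's x, y, z each as a share of 5 cm, from -1 to 1, then the turn, a rotation vector about the world's x, y, z each as a share of pi rad, from -1 to 1, then the gripper's target within -1 to 1 (fully open at 1, half-way at 0, shut at -1). A call has 1 to 12 rows; each row shifts and turns the commanded pose from where the row before left it; what a row does not reach is not made up. A row lasts 1/10 s, in which the tool goes at most 50 mm and 8.59 degrees, less where a joint would pass 70% of its speed; a pose out of reach is approached as far as the arm can. A call with a number of a shift or a turn outside -1 to 1 is refused whole. A call with a gripper value outside its range is refused whole. The fingers move at their own pace and stop on an object; the grip force is fixed at half the most. Time passes only in rows, so rows that do not move let the fingers close. It gives the time, the measured TCP pose, the force and the opening at its end, in the units of the state.
- read_state(): the state, without advancing time (a new reading comes with each control period).
- capture(name): name is "scene" or "top" or "wrist"; returns the picture (384x512x3 uint8, red, green, blue); there is no depth.
- camera_params(name): a dict with "intrinsics" (3x3 intrinsics, pixels), "R" (3x3) and "t" (3): a world point X has camera coordinates R X + t; the wrist camera has in their place "mount" (4x4, takes a point from camera to tool coordinates, whose origin is the TCP and whose axes are the flange's). Camera axes: x right, y down, z forward; pixel columns grow to the right and rows downward; lengths in m; the calibration is good to about 2 mm. A picture is of the moment at which its call begins: read the wrist's pose just before it. camera_params takes no time and is no camera call.
- hand_in(): hands the job in, once; it reports no verdict.
The state is a dict: "time_s": time; "joint_positions": joint angles; "qvel": joint speeds; "tau": joint torques, N m; "position": TCP position; "tcp_rot": TCP orientation; "force": force on the tool from outside, world axes, zero at the start; "moment": the same for the moment, N m; "opening": opening from 0.0 (shut) to 1.0 (fully open).
Only numpy, scipy, OpenCV 4.12 (cv2) and the standard library are available. Lean on these libraries where they do the work, as an engineer would, in place of code of your own. Each camera call takes 0.05 s, during which the arm holds its last target. There are 200 camera calls.

### The job

Move every flower weight from the wooden trough into the V-groove of the marking bed, side by side, and roll each one until you feel its flat drop home, lying flush on the blue wall of the groove. When all of them lie so, press the keys of the loose keypad one at a time in the order blue, yellow, green, each fully down and let go; leave the weights in the bed as they are and do not disturb the spool, the gift box or the jar.

Things in the scene. Friction and masses are not known exactly. Their poses are not given: they have to be found in the camera images.
- bed: marking bed, fixed: a straight V-groove 330 mm long with white outer sides at x = +-52 mm; white motor box (75 x 65 x 62 mm high) at its -y end, y = -170 to -235 mm; open +y end. Origin: on the table under the groove's middle; y along the groove, z up. The wall on the +x side is BLUE, the other bare aluminium. It may stand nearer to the robot than the trough, or farther
- bed_bottom (a point): middle of the groove's bottom line, 10 mm above the table, same axes as the bed. Both walls rise from it at 45 degrees to 43 mm above the table, at x = +-33 mm. Slippery (friction about 0.15): a weight slides as it is turned and keeps the angle at which it is left, but drops flush by itself from within a few degrees
- bed_round (a point): a point 46.8 mm above the table over the groove's middle: the axis of a weight lying on its round part passes here, along the bed's y. Room for four weights 78 mm apart: at y = -117, -39, 39 and 117 mm
- bed_home (a point): same axes, 41.8 mm above the table and 5 mm to the blue side: the axis of a weight whose flat is home, flush on the blue wall, passes here, 7 mm closer to that wall (square to it) than on the round. With the flat on the aluminium wall, which is wrong, it lies as far to the other side
- trough: brown wooden trough, fixed: the same V-groove (330 mm long, bottom 10 mm up, 45 degree walls to 43 mm height), both ends open, no motor box. Origin: on the table under its middle; y along the groove. The weights start here, about 78 mm apart, turned at random about their axes
- weight1: pink resin cylinder lying on its side, diameter 52, length 36 mm, 0.1 kg, flower on both ends; one flat along it, 19 mm from the axis, 35 mm wide, with a dark felt strip. Origin: its centre; y: its axis. The reported pose is that of a pin turning freely inside: its turn about y does NOT show where the flat is. Grip it by the end faces (36 mm apart) and swing the hand about the axis to roll it. May be absent.
- weight2: cream resin cylinder lying on its side, diameter 52, length 36 mm, 0.1 kg, flower on both ends; one flat along it, 19 mm from the axis, 35 mm wide, with a dark felt strip. Origin: its centre; y: its axis. The reported pose is that of a pin turning freely inside: its turn about y does NOT show where the flat is. Grip it by the end faces (36 mm apart) and swing the hand about the axis to roll it. May be absent.
- weight3: lilac resin cylinder lying on its side, diameter 52, length 36 mm, 0.1 kg, flower on both ends; one flat along it, 19 mm from the axis, 35 mm wide, with a dark felt strip. Origin: its centre; y: its axis. The reported pose is that of a pin turning freely inside: its turn about y does NOT show where the flat is. Grip it by the end faces (36 mm apart) and swing the hand about the axis to roll it. May be absent.
- weight4: mint green resin cylinder lying on its side, diameter 52, length 36 mm, 0.1 kg, flower on both ends; one flat along it, 19 mm from the axis, 35 mm wide, with a dark felt strip. Origin: its centre; y: its axis. The reported pose is that of a pin turning freely inside: its turn about y does NOT show where the flat is. Grip it by the end faces (36 mm apart) and swing the hand about the axis to roll it. May be absent.
- keypad: loose grey keypad, 180 x 90 x 22 mm high, 1 kg, lying on the table. Origin: centre of its underside; x along its length. Three round keys, 28 mm across, in a row along x: yellow at x = -55 mm, green at 0, blue at +55 mm (all at y = -4 mm), in black collars 44 mm across. Key tops stand 22 mm above the keypad's top, 44 mm above the table
- key_blue_top (a point): centre of the top of the blue key (moves down with it); z up
- key_yellow_top (a point): centre of the top of the yellow key (moves down with it); z up
- key_green_top (a point): centre of the top of the green key (moves down with it); z up
- key_blue (a joint): travel of the blue key: 0 is up, 0.006 m is fully down (takes 5 N, springs back)
- key_yellow (a joint): travel of the yellow key: 0 is up, 0.006 m is fully down (takes 5 N, springs back)
- key_green (a joint): travel of the green key: 0 is up, 0.006 m is fully down (takes 5 N, springs back)
- spool: bystander: pink ribbon spool with white flanges, diameter 72 mm, 30 mm high, beyond the work; origin: centre of its underside
- giftbox: bystander: brown cardboard gift box with white band, 94 x 94 x 75 mm high, to the robot's right; origin: centre of its underside
- gluejar: bystander: small closed jar, diameter 52 mm, 75 mm high, to the robot's right; origin: centre of its underside

How it is judged (in metres and radians):
On the way, in this order (a step that is already met when the one before it is completed fails the run):
1. every weight lies in the bed's groove with its flat home on the blue wall (z of weight1 in the frame of bed between 0.036 and 0.0429 m and x of weight1 in the frame of bed between 0.003 and 0.008 m and y of weight1 in the frame of bed between -0.15 and 0.15 m and angle between the y axis of each of weight1, weight2, weight3, weight4 and the y axis of bed, either way round below 0.12 rad and z of weight2 in the frame of bed between 0.036 and 0.0429 m and x of weight2 in the frame of bed between 0.003 and 0.008 m and y of weight2 in the frame of bed between -0.15 and 0.15 m and z of weight3 in the frame of bed between 0.036 and 0.0429 m and x of weight3 in the frame of bed between 0.003 and 0.008 m and y of weight3 in the frame of bed between -0.15 and 0.15 m and z of weight4 in the frame of bed between 0.036 and 0.0429 m and x of weight4 in the frame of bed between 0.003 and 0.008 m and y of weight4 in the frame of bed between -0.15 and 0.15 m), for 0.3 s.
2. the blue key is pressed down alone, the weights still home (all of step 1 and value of joint key_blue above 0.004 m and value of joint each of key_yellow, key_green below 0.002 m), for 0.05 s.
3. the yellow key is pressed down alone, the weights still home (all of step 1 and value of joint key_yellow above 0.004 m and value of joint each of key_blue, key_green below 0.002 m), for 0.05 s.
4. the green key is pressed down alone, the weights still home (all of step 1 and value of joint key_green above 0.004 m and value of joint each of key_blue, key_yellow below 0.002 m), for 0.05 s.
At the end, for the whole second after the job is handed in: Every weight present lies at rest in the bed's groove (within 150 mm of its middle, along it to 0.12 rad) with its flat flush on the blue wall: axis at least 3.9 mm lower than on the round, and 3 to 8 mm to the blue side; all keys are up again (all of step 1 and linear speed of each of weight1, weight2, weight3, weight4 below 0.02 m/s and value of joint each of key_blue, key_yellow, key_green below 0.002 m); the robot touches nothing.
It fails at once if two keys held down at once (value of joint each of key_blue, key_yellow above 0.004 m or value of joint each of key_blue, key_green above 0.004 m or value of joint each of key_yellow, key_green above 0.004 m).
It fails at once if the spool, gift box or jar moved by more than 2 cm (distance of any of spool, giftbox, gluejar from where it was at the start of the episode above 0.02 m).
It fails at once if a weight dropped off the table (height (world z) of any of weight1, weight2, weight3, weight4 below -0.05 m).
Of weight1, weight2, weight3, weight4 only 3 to 4 are there at a start; the rules pass over those that are not, and their reading is None.
At some moment in a run one of keypad may be knocked a few centimetres aside while the robot is not near it.
Once in a run the grip may slacken for a moment while it holds something.
It also fails if it takes over 210 s, if anything falls off the work surface, if the arm or the gripper's body presses on something with over 40 N, if the wrist force passes 120 N, or if a joint passes its speed limit or range.

## Working session

There is one attempt and no reset: what is moved stays moved. The work goes in short steps, Python scripts to look and compute and a tool call to move; the robot and the scene stay as the last step left them, time stands still between calls to the robot, and variables do not carry over. Pictures are saved under pics/ and viewed, about 12 in all and at most 16, crops included, and the job is handed in when it is done.

Besides the shell and the picture viewer there is one more tool, called after "Request:" in YAML: its name, and indented under it one key for each argument. play_rows: Moves the arm, as the interface text tells. Its arguments: {"type":"object","properties":{"plan":{"type":"array"}},"required":["plan"]}

```bash
mkdir -p pics
python3 - <<'E'
from rig import *
import cv2, numpy as np
s=read_state(); print(s)
for n in ("scene","top","wrist"):
    im=capture(n); cv2.imwrite(f"pics/{n}0.png",im[...,::-1]); print(n,camera_params(n))
a=[cv2.imread(f"pics/{n}0.png") for n in ("scene","top")]
cv2.imwrite("pics/a0.png",cv2.resize(np.vstack(a),(0,0),fx=.78,fy=.78))
E
```

```text
{'time_s': 0.0, 'joint_positions': array([-8.27631866e+01,  3.02776054e+01,  8.21579918e+01, -2.45846780e-05,
        6.76885068e+01, -1.02275738e+01]), 'qvel': array([-0.07971682, -0.00945127, -0.0283537 , -0.028191  , -0.02149016,
       -0.05425283]), 'tau': array([-5.67322513e-04, -4.40046394e+01, -1.76589417e+01,  6.33421121e-02,
        5.82394504e-02, -1.68278493e-04]), 'position': array([ 0.18749089, -0.59535662,  0.18647739]), 'tcp_rot': array([[ 9.53903677e-01,  3.00112812e-01, -2.73249050e-04],
       [ 3.00112691e-01, -9.53901334e-01,  2.14871773e-03],
       [ 3.84205085e-04, -2.13167525e-03, -9.99997654e-01]]), 'force': array([ 0.1243452 , -0.53139619,  0.21243644]), 'moment': array([-0.01898101,  0.00139999,  0.00353677]), 'opening': 0.9951481173001072}
scene {'intrinsics': array([[418.92290969,   0.        , 249.54405775],
       [  0.        , 418.92290969, 191.73677036],
       [  0.        ,   0.        ,   1.        ]]), 'R': array([[ 0.35401091,  0.93516919, -0.01161299],
       [ 0.79789978, -0.30847823, -0.51787752],
       [-0.48788545,  0.17406829, -0.8553759
[... 263 characters left out ...]
9950234,  0.01551569],
       [-0.99653269, -0.02859634, -0.07813356],
       [ 0.07853837, -0.01331595, -0.99682216]]), 't': array([-0.11468122,  0.59902855,  1.06753802])}
wrist {'intrinsics': array([[284.66702478,   0.        , 253.02391045],
       [  0.        , 284.66702478, 188.94450548],
       [  0.        ,   0.        ,   1.        ]]), 'mount': array([[ 3.22811536e-04, -9.66895017e-01, -2.55174297e-01,
         6.87672213e-02],
       [ 9.99999866e-01,  4.15252011e-04, -3.08391589e-04,
         1.26580070e-04],
       [ 4.04143930e-04, -2.55174163e-01,  9.66895022e-01,
        -1.96803921e-01],
       [ 0.00000000e+00,  0.00000000e+00,  0.00000000e+00,
         1.00000000e+00]])}
```

View pics/a0.png

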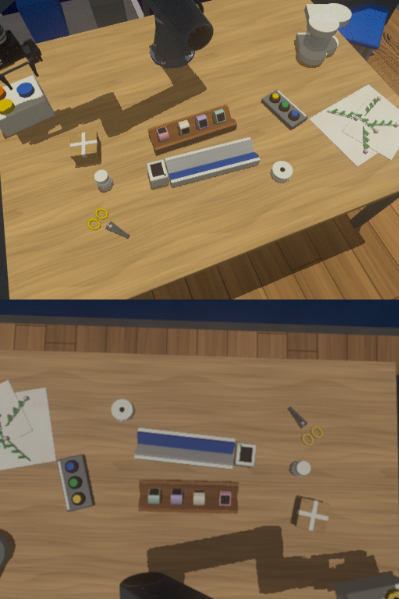

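Four weights are in the trough, nearer the robot than the bed. The keypad is on the left and the spool lies beyond. Next I'll measure at full resolution.

Run:
```python
import cv2, numpy as np
t=cv2.imread("pics/top0.png")[120:290,60:400]; s=cv2.imread("pics/scene0.png")[105:250,180:400]
t=cv2.resize(t,(760,380),interpolation=cv2.INTER_CUBIC); 
cv2.imwrite("pics/t1.png",t)
cv2.imwrite("pics/s1.png",cv2.resize(s,None,fx=3.4,fy=3.4,interpolation=cv2.INTER_CUBIC))
```

```text
(no output)
```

View pics/t1.png

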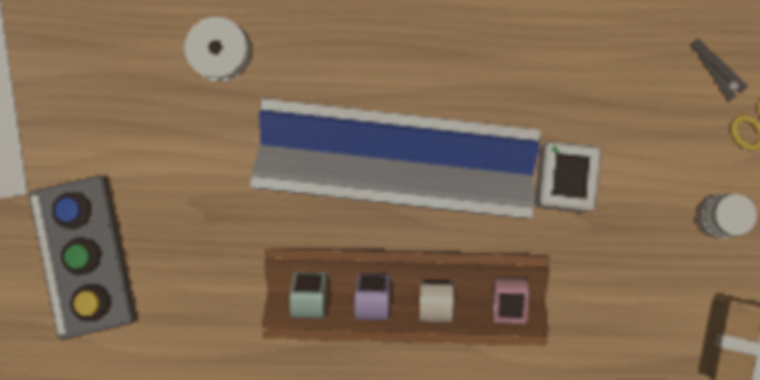

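View pics/s1.png

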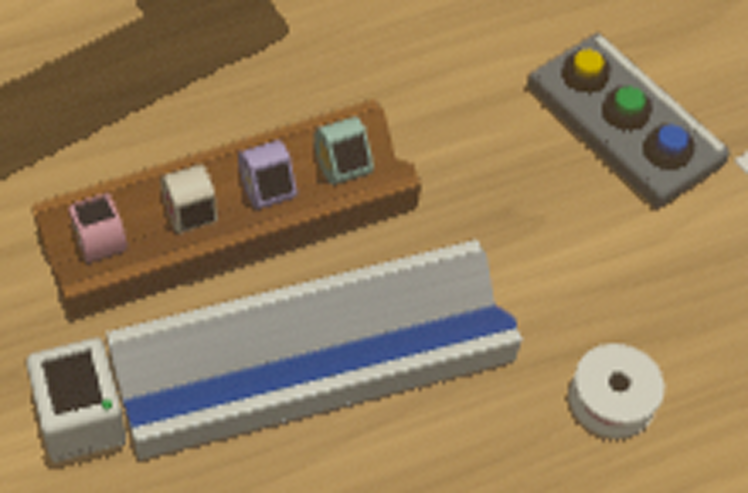

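The felts can be seen: pink's faces up, mint's and lilac's lean to the far side, and cream's leans far over. The blue wall is on the far side. Next I'll measure from both fixed views.

```bash
cat > h.py <<'E'
import cv2, numpy as np
from rig import *
def ray(n,uv,st=None):
    c=camera_params(n); d=np.linalg.inv(c["intrinsics"])@np.array([uv[0],uv[1],1.])
    if n=="wrist":
        M=c["mount"]; R=st["tcp_rot"]; return R@M[:3,3]+st["position"], R@M[:3,:3]@d
    return -c["R"].T@c["t"], c["R"].T@d
def onz(o,d,z): return o+d*(z-o[2])/d[2]
def cross(r1,r2):
    A=np.stack([r1[1],-r2[1]],1); k=np.linalg.lstsq(A,r2[0]-r1[0],rcond=None)[0]
    p,q=r1[0]+k[0]*r1[1],r2[0]+k[1]*r2[1]; return (p+q)/2,np.linalg.norm(p-q)
def hsv(im): return cv2.cvtColor(im,cv2.COLOR_RGB2HSV)
def blobs(m,amin=25):
    n,l,s,c=cv2.connectedComponentsWithStats(m.astype(np.uint8)); 
    return sorted([(s[i,4],*c[i].round(1),*s[i,:4]) for i in range(1,n) if s[i,4]>=amin],reverse=True)
RNG=dict(blue=((105,110,50),(130,255,255)),yellow=((18,150,120),(32,255,255)),green=((50,120,50),(80,255,255)),
 pink=((160,50,90),(180,160,255)),lilac=((122,30,90),(150,130,255)),mint=((65,25,90),(95,130,255)),cream=((10,10,150),(30,75,255)))
def mask(im,k): return cv2.inRange(hsv(im),*map(np.array,RNG[k]))
E
python3 - <<'E'
from h import *
I={n:cv2.imread(f"pics/{n}0.png")[...,::-1].copy() for n in("top","scene")}
box={"top":(60,120,400,290),"scene":(180,105,400,250)}
for n,im in I.items():
    x0,y0,x1,y1=box[n]
    z=np.zeros(im.shape[:2],np.uint8); z[y0:y1,x0:x1]=1
    for k in RNG:
        m=mask(im,k)*z
        print(n,k,[tuple(map(float,b)) for b in blobs(m>0,12)[:4]])
    m=mask(im,"blue")*z
    c=max(cv2.findContours(m,cv2.RETR_EXTERNAL,cv2.CHAIN_APPROX_NONE)[0],key=cv2.contourArea)
    for e in(3,5): print("bluepoly",cv2.approxPolyDP(c,e,True)[:,0].tolist())
    h=hsv(im); m=cv2.inRange(h,np.array((3,90,30)),np.array((16,255,120)))*z
    print("brown",[tuple(map(float,b)) for b in blobs(m>0,200)])
    # pixel samples
x0,y0=60,120
f=340/760
t=I["top"]
for nm,(u,v) in dict(mint=(307,308),lil=(370,308),cream=(436,305),pink=(511,287),trough=(400,300),rim=(400,337),table=(350,230)).items():
    print(nm,hsv(t)[int(120+v*170/380),int(60+u*f)])
E
```

```text
top blue [(1700.0, 237.9, 183.4, 177.0, 170.0, 123.0, 27.0), (84.0, 89.4, 213.5, 85.0, 209.0, 10.0, 10.0)]
top yellow [(86.0, 98.1, 255.4, 93.0, 251.0, 11.0, 10.0), (68.0, 392.8, 178.5, 387.0, 172.0, 13.0, 15.0)]
top green []
top pink [(79.0, 288.0, 248.5, 282.0, 245.0, 14.0, 10.0), (12.0, 291.1, 262.6, 288.0, 262.0, 7.0, 2.0), (12.0, 282.8, 261.6, 281.0, 259.0, 6.0, 5.0)]
top lilac [(166.0, 225.8, 255.4, 219.0, 250.0, 15.0, 12.0)]
top mint []
top cream [(537.0, 155.3, 140.6, 142.0, 127.0, 28.0, 29.0), (504.0, 63.5, 179.3, 60.0, 127.0, 12.0, 82.0), (497.0, 234.8, 207.8, 172.0, 199.0, 127.0, 18.0), (492.0, 239.2, 172.9, 177.0, 165.0, 125.0, 17.0)]
bluepoly [[177, 171], [178, 183], [288, 196], [297, 196], [299, 188], [296, 183]]
bluepoly [[177, 171], [183, 184], [297, 196], [299, 188]]
brown [(3952.0, 241.4, 251.1, 177.0, 230.0, 129.0, 44.0), (338.0, 380.2, 268.4, 372.0, 251.0, 28.0, 39.0)]
scene blue [(851.0, 272.3, 212.2, 217.0, 196.0, 115.0, 34.0), (46.0, 377.5, 144.9, 374.0, 142.0, 8.0, 7.0)]
scene yellow [(52.0, 352.8, 122.8, 349.0, 119.0, 9.0, 8.0)]
scene green [(44.0, 364.7, 133.9, 361.0, 131.0, 9.0, 7.0)]
scene pink [(32.0, 209.3, 172.2, 204.0, 169.0, 11.0, 8.0)]
scene lilac [(70.0, 257.7, 150.6, 252.0, 147.0, 13.0, 10.0)]
scene mint []
scene cream [(1738.0, 268.9, 196.7, 211.0, 175.0, 114.0, 47.0), (452.0, 361.9, 217.2, 349.0, 206.0, 27.0, 24.0), (406.0, 275.8, 217.7, 219.0, 202.0, 115.0, 33.0), (286.0, 200.9, 218.4, 188.0, 204.0, 27.0, 28.0)]
bluepoly [[331, 200], [322, 196], [217, 224], [222, 229]]
bluepoly [[331, 200], [322, 196], [217, 224], [222, 229]]
brown [(1002.0, 242.2, 178.5, 195.0, 159.0, 108.0, 40.0)]
mint [ 62  24 137]
lil [141  39 138]
cream [ 20  38 167]
pink [178  68 143]
trough [ 13 139  90]
rim [ 13 138 111]
table [ 16 106 140]
```

Run:
```python
from h import *
T=lambda u,v:ray("top",(60+u*340/760,120+v*170/380)); S=lambda u,v:ray("scene",(180+u/3.4,105+v/3.4))
f=lambda p:np.round(p,4)
P={"bedfar+y":((261,101),(517,328)),"bedfar-y":((540,130),(137,438)),"bednear+y":((252,187),(478,242)),"bednear-y":((531,215),(110,335)),
"weight_mint":((307,295),(345,150)),"weight_lil":((372,296),(267,173)),"cream":((436,301),(189,198)),"pink":((511,302),(98,226)),
"kblue":((67,210),(673,140)),"kgreen":((77,257),(630,101)),"kyel":((86,302),(588,64)),
"tr far+y":((266,250),(418,178)),"tr near+y":((263,337),(375,101)),"tr near-y":((546,343),(35,207)),"tr far-y":((548,257),(68,290)),"spool":((216,47),(619,381))}
for k,(a,b) in P.items(): 
    p,g=cross(T(*a),S(*b)); print(k,f(p),f(g),"onz43",f(onz(*T(*a),.043)))
for z,a in((.01,(259,145)),(.01,(534,174)),(.043,(259,109)),(.043,(540,138))): print("blue",z,f(onz(*T(*a),z)))
```

```text
bedfar+y [0.6785 0.1026 0.0478] 0.0014 onz43 [0.679  0.1028 0.043 ]
bedfar-y [ 0.6559 -0.2221  0.0393] 0.0052 onz43 [ 0.6545 -0.2241  0.043 ]
bednear+y [0.5801 0.1145 0.0298] 0.0065 onz43 [0.5782 0.109  0.043 ]
bednear-y [ 0.5562 -0.2131  0.0358] 0.0067 onz43 [ 0.5548 -0.2154  0.043 ]
weight_mint [0.4564 0.0424 0.0437] 0.0039 onz43 [0.4557 0.0407 0.043 ]
weight_lil [ 0.4574 -0.0325  0.0476] 0.0035 onz43 [ 0.4566 -0.034   0.043 ]
cream [ 0.4536 -0.1054  0.042 ] 0.0051 onz43 [ 0.4528 -0.1077  0.043 ]
pink [ 0.4554 -0.1904  0.0464] 0.0072 onz43 [ 0.454  -0.1942  0.043 ]
kblue [0.5465 0.3261 0.0334] 0.0038 onz43 [0.5456 0.3205 0.043 ]
kgreen [0.4925 0.3118 0.0329] 0.0044 onz43 [0.492 0.306 0.043]
kyel [0.4408 0.2968 0.0349] 0.0023 onz43 [0.441  0.2928 0.043 ]
tr far+y [0.5065 0.0917 0.041 ] 0.0032 onz43 [0.5059 0.0898 0.043 ]
tr near+y [0.4065 0.0935 0.032 ] 0.0054 onz43 [0.4067 0.0891 0.043 ]
tr near-y [ 0.4084 -0.2339  0.0347] 0.0057 onz43 [ 0.4083 -0.2355  0.043 ]
tr far-y [ 0.5077 -0.233   0.0455] 0.0056 onz43 [ 0.5068 -0.236   0.043 ]
spool [0.7449 0.1632 0.0302] 0.0046 onz43 [0.7413 0.1581 0.043 ]
blue 0.01 [0.6308 0.1087 0.01  ]
blue 0.01 [ 0.6054 -0.2222  0.01  ]
blue 0.043 [0.6695 0.1048 0.043 ]
blue 0.043 [ 0.6451 -0.2242  0.043 ]
```

Request:
play_rows:
  plan:
    - [[0.44,0.86,0,0,0,-0.0081,1],[0.44,0.86,0,0,0,-0.0081,1],[0.44,0.86,0,0,0,-0.0081,1],[0.44,0.86,0,0,0,-0.0081,1],[0.44,0.86,0,0,0,-0.0081,1],[0.44,0.86,0,0,0,-0.0081,1],[0.44,0.86,0,0,0,-0.0081,0.35],[0.44,0.86,0,0,0,-0.0081,0.35],[0.44,0.86,0,0,0,-0.0081,0.35],[0.44,0.86,0,0,0,-0.0081,0.35],[0.44,0.86,0,0,0,-0.0081,0.35],[0.44,0.86,0,0,0,-0.0081,0.35]]

```text
time_s: 1.35
position: [0.4521, -0.0783, 0.1875]
tcp_rot: [[1.0, -0.002, 0.0], [-0.002, -1.0, -0.0], [0.0, 0.0, -1.0]]
force: [1.2, -0.8, 0.2]
opening: 0.686
```

Request:
play_rows:
  plan:
    - [[0,0,0,0,0,0,0.35],[0,0,0,0,0,0,0.35],[0,0,0,0,0,0,0.35]]

```text
time_s: 1.65
position: [0.4512, -0.0808, 0.1873]
tcp_rot: [[1.0, -0.001, -0.001], [-0.001, -1.0, -0.0], [-0.001, 0.0, -1.0]]
force: [-0.3, -0.8, 0.7]
opening: 0.677
```

Run:
```python
from h import *
import pickle
s=read_state(); im=capture("wrist"); cv2.imwrite("pics/w1.png",im[...,::-1]); pickle.dump(s,open("w1.pkl","wb"))
print(s["time_s"],s["position"],s["tcp_rot"].round(4).tolist(),s["joint_positions"].round(1),s["force"].round(2),s["opening"])
cv2.imwrite("pics/w1b.png",cv2.resize(im,(800,600),interpolation=cv2.INTER_CUBIC)[...,::-1])
```

```text
1.65 [ 0.45118594 -0.08084673  0.18731923] [[1.0, -0.001, -0.0005], [-0.001, -1.0, -0.0003], [-0.0005, 0.0003, -1.0]] [-24.2  17.5 105.1  -0.   57.4  65.9] [-0.29 -0.85  0.69] 0.6774901198122111
```

View pics/w1b.png

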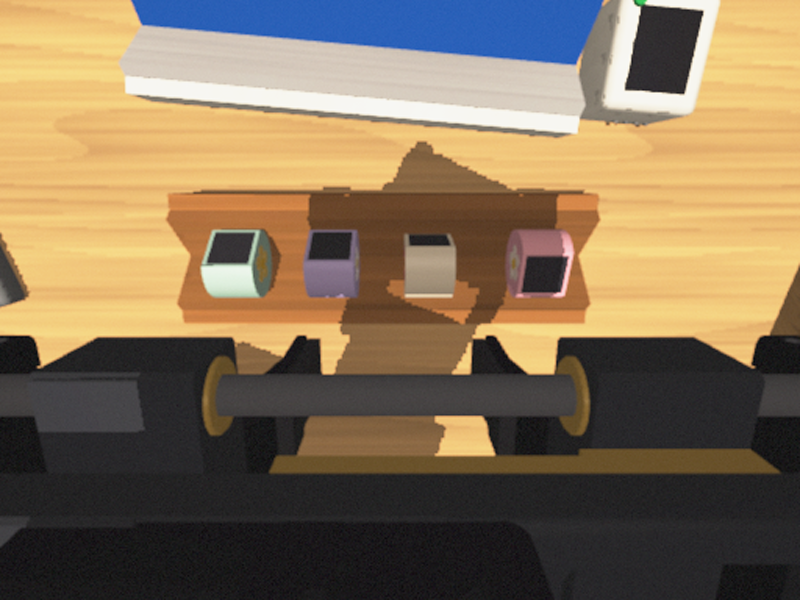

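```bash
cat >> h.py <<'E'
def hit(o,d,c,r=.0258):
    # first hit of a ray with cylinder along y through c=(x,z): angle from up towards +x (deg), y
    a,b=np.array([o[0]-c[0],o[2]-c[1]]),d[[0,2]]
    A,B,C=b@b,a@b,a@a-r*r; D=B*B-A*C
    if D<0: k=-B/A
    else: k=(-B-D**.5)/A
    p=o+k*d; return np.degrees(np.arctan2(p[0]-c[0],p[2]-c[1])),p[1]
E
python3 - <<'E'
from h import *
import pickle
s=pickle.load(open("w1.pkl","rb"))
W=dict(mint=((237,233),(227,264),(210,239)),lilac=((333,233),(330,260),(0,0)),cream=((430,235),(430,246),0),pink=((545,256),(549,294),0))
c0=(.457,.0468)
for k,(a,b,_) in W.items():
    for xc in (.454,.457,.460):
        r=[hit(*ray("wrist",(u/1.5625,v/1.5625),s),(xc,.0468)) for u,v in (a,b)]
        print(k,xc,[np.round((x[0],x[1]*1000),1).tolist() for x in r],"diff",round(r[0][0]-r[1][0],1))
for u,v in((168,193),(598,195),(183,320),(585,320)):print("trough",onz(*ray("wrist",(u/1.5625,v/1.5625),s),.043).round(4))
for u,v in((143,26),(578,66),(126,74),(578,115),(126,92),(576,132)):print("bed",[onz(*ray("wrist",(u/1.5625,v/1.5625),s),z).round(4).tolist() for z in(.01,.043)])
E
```

```text
mint 0.454 [[87.6, 38.3], [14.8, 38.9]] diff 72.8
mint 0.457 [[67.5, 35.1], [8.3, 38.7]] diff 59.2
mint 0.46 [[56.0, 33.5], [1.7, 38.6]] diff 54.3
lilac 0.454 [[87.0, -34.2], [21.1, -34.5]] diff 65.9
lilac 0.457 [[67.3, -35.4], [14.5, -34.6]] diff 52.8
lilac 0.46 [[55.8, -36.0], [7.9, -34.7]] diff 47.9
cream 0.454 [[74.7, -106.9], [45.4, -106.1]] diff 29.3
cream 0.457 [[61.1, -106.4], [37.6, -105.9]] diff 23.6
cream 0.46 [[51.0, -106.1], [30.3, -105.8]] diff 20.8
pink 0.454 [[27.4, -188.0], [-41.7, -194.7]] diff 69.1
pink 0.457 [[20.6, -187.6], [-56.2, -196.4]] diff 76.8
pink 0.46 [[14.0, -187.3], [-75.3, -199.1]] diff 89.3
trough [0.5091 0.0889 0.043 ]
trough [ 0.5074 -0.2328  0.043 ]
trough [0.4093 0.0899 0.043 ]
trough [ 0.4091 -0.2338  0.043 ]
bed [[0.6301, 0.108, 0.01], [0.6204, 0.0913, 0.043]]
bed [[0.6026, -0.221, 0.01], [0.5953, -0.2087, 0.043]]
bed [[0.5972, 0.1259, 0.01], [0.5904, 0.1076, 0.043]]
bed [[0.5675, -0.2247, 0.01], [0.5633, -0.212, 0.043]]
bed [[0.5845, 0.1279, 0.01], [0.5788, 0.1094, 0.043]]
bed [[0.5549, -0.2244, 0.01], [0.5519, -0.2118, 0.043]]
```

```bash
cat >> h.py <<'E'
from scipy.spatial.transform import Rotation as Ro
D=.016                                  # TCP this far beyond the weight's axis
YAW=-4.5; BC=np.array([.6166,-.0567]); BD=np.array([.0785,.9969])
def slot(y): return BC+y*BD
def pose(x,y,z,tilt,yaw):               # tilt>0: hand leans to +x; jaws along the groove
    R=(Ro.from_euler("z",yaw,degrees=True)*Ro.from_euler("y",tilt,degrees=True)).as_matrix()@np.diag([1,-1,-1.])
    return np.array([x,y,z])+D*R[:,2],R
def center(s=None):
    s=s or read_state(); R=s["tcp_rot"]; c=s["position"]-D*R[:,2]
    zt=-R[:,2]; yaw=np.degrees(np.arctan2(-R[0,1]*-1,-R[1,1])); 
    return c.round(4),round(np.degrees(np.arctan2(zt[0]*np.cos(np.radians(yaw))+zt[1]*np.sin(np.radians(yaw)),zt[2])),1),round(yaw,1)
def plan(segs,start=None):
    """segs: (x,y,z,tilt,yaw,n,grip); straight in axis point, tilt and yaw"""
    s=read_state(); p,R=s["position"].copy(),s["tcp_rot"].copy()
    c,t,yw=center(s); cur=np.array([*c,t,yw]); print("now",c,t,yw,"t",round(s["time_s"],1))
    for *g,n,gr in segs:
        g=np.array(g,float); out=[]
        for i in range(1,n+1):
            q,Q=pose(*(cur+(g-cur)*i/n))
            d=np.round((q-p)/.05,2); r=np.round(Ro.from_matrix(Q@R.T).as_rotvec()/np.pi,4)
            if np.linalg.norm(d)>1 or np.linalg.norm(r)*180>8.59: print("!! too fast",np.linalg.norm(d),np.linalg.norm(r)*180)
            p=p+d*.05; R=Ro.from_rotvec(r*np.pi).as_matrix()@R; out.append([*d.tolist(),*r.tolist(),gr])
        cur=g; print(str(out).replace("-0.0,","0,").replace("0.0,","0,"))
E
python3 - <<'E'
from h import *
plan([(.458,-.106,.11,0,0,3,.35),(.458,-.106,.0468,0,0,4,.35)])
E
```

```text
now [ 0.4511 -0.0813  0.2033] 0.0 -0.1 t 1.7
[[0.05, -0.16, -0.62, 0.0001, -0.0002, 0.0004, 0.35], [0.04, -0.17, -0.62, 0, 0, 0.0001, 0.35], [0.05, -0.16, -0.63, 0, 0, 0.0002, 0.35]]
[[0, 0, -0.31, 0, 0, 0, 0.35], [0, 0, -0.32, 0, 0, 0, 0.35], [0, 0, -0.31, 0, 0, 0, 0.35], [0, 0, -0.32, 0, 0, 0, 0.35]]
```

Request:
play_rows:
  plan:
    - [[0.05,-0.16,-0.62,0,0,0,0.35],[0.04,-0.17,-0.62,0,0,0,0.35],[0.05,-0.16,-0.63,0,0,0,0.35],[0,0,-0.31,0,0,0,0.35],[0,0,-0.32,0,0,0,0.35],[0,0,-0.31,0,0,0,0.35],[0,0,-0.32,0,0,0,0.35],[0,0,0,0,0,0,0.35],[0,0,0,0,0,0,0.35]]

```text
time_s: 2.6
position: [0.4582, -0.1059, 0.031]
tcp_rot: [[1.0, -0.003, -0.001], [-0.003, -1.0, 0.0], [-0.001, -0.0, -1.0]]
force: [0.5, 0.3, 0.1]
opening: 0.673
```

Request:
play_rows:
  plan:
    - [[0,0,0,0,0,0,-0.5],[0,0,0,0,0,0,-0.5],[0,0,0,0,0,0,-0.5],[0,0,0,0,0,0,-0.5],[0,0,0,0,0,0,-0.5],[0,0,0,0,0,0,-0.5]]

```text
time_s: 3.2
position: [0.4589, -0.1047, 0.0313]
tcp_rot: [[1.0, -0.0, 0.001], [-0.0, -1.0, -0.0], [0.001, 0.0, -1.0]]
force: [-0.5, -0.8, 4.0]
opening: 0.398
```

Run:
```python
from h import *
x,y=slot(-39e-3); print(read_state()["opening"],read_state()["force"].round(1))
plan([(.458,-.106,.12,0,0,2,-.5),(x,y,.12,30,YAW,5,-.5),(x,y,.12,57,YAW,5,-.5)])
```

```text
0.398360303695277 [-0.5 -0.8  4. ]
now [ 0.4589 -0.1047  0.0473] -0.0 -0.0 t 3.2
[[-0.01, -0.01, 0.73, 0.0001, 0.0003, 0.0001, -0.5], [-0.01, -0.02, 0.72, 0, 0, 0, -0.5]]
[[0.59, 0.05, 0, 0.0003, 0.0333, -0.005, -0.5], [0.59, 0.04, 0.01, 0.0008, 0.0333, -0.005, -0.5], [0.59, 0.04, 0.01, 0.0013, 0.0333, -0.005, -0.5], [0.59, 0.05, 0.01, 0.0018, 0.0333, -0.005, -0.5], [0.59, 0.05, 0.02, 0.0024, 0.0333, -0.005, -0.5]]
[[-0.02, 0, 0.01, 0.0023, 0.0299, 0, -0.5], [-0.03, 0, 0.02, 0.0024, 0.0299, 0, -0.5], [-0.02, 0, 0.02, 0.0023, 0.0299, 0, -0.5], [-0.02, 0, 0.02, 0.0024, 0.0299, 0, -0.5], [-0.02, 0, 0.03, 0.0023, 0.0299, 0, -0.5]]
```

Request:
play_rows:
  plan:
    - [[0,0,0.73,0,0,0,-0.5],[0,0,0.73,0,0,0,-0.5],[0.59,0.05,0,0.0003,0.0333,-0.005,-0.5],[0.59,0.04,0.01,0.0008,0.0333,-0.005,-0.5],[0.59,0.04,0.01,0.0013,0.0333,-0.005,-0.5],[0.59,0.05,0.01,0.0018,0.0333,-0.005,-0.5],[0.59,0.05,0.02,0.0024,0.0333,-0.005,-0.5],[-0.02,0,0.01,0.0023,0.03,0,-0.5],[-0.03,0,0.02,0.0024,0.03,0,-0.5],[-0.02,0,0.02,0.0023,0.03,0,-0.5],[-0.02,0,0.02,0.0024,0.03,0,-0.5],[-0.02,0,0.03,0.0023,0.03,0,-0.5]]

```text
time_s: 4.4
position: [0.6006, -0.093, 0.1105]
tcp_rot: [[0.539, -0.079, -0.839], [-0.043, -0.997, 0.066], [-0.841, 0.0, -0.54]]
force: [0.9, -0.7, -2.0]
opening: 0.396
```

Request:
play_rows:
  plan:
    - [[0,0,0,0,0,0,-0.5],[0,0,0,0,0,0,-0.5]]

```text
time_s: 4.6
position: [0.6001, -0.0929, 0.1097]
tcp_rot: [[0.541, -0.079, -0.837], [-0.043, -0.997, 0.066], [-0.84, 0.0, -0.543]]
force: [-0.3, 0.6, -0.4]
opening: 0.4
```

Run:
```python
from h import *
import pickle
s=read_state(); im=capture("wrist"); tp=capture("top"); cv2.imwrite("pics/w2.png",im[...,::-1]); cv2.imwrite("pics/t2.png",tp[...,::-1]); pickle.dump(s,open("w2.pkl","wb"))
print(s["joint_positions"].round(1),s["force"].round(2),s["opening"])
x,y=slot(-39e-3)
plan([(x+.006,y,.075,57,YAW,3,-.5),(x+.005,y,.046,57,YAW,4,-.5)])
a=cv2.resize(im,(512,384));b=cv2.resize(tp[130:290,150:330],None,fx=2.2,fy=2.2)
b=cv2.copyMakeBorder(b,0,384-b.shape[0],0,0,0)
cv2.imwrite("pics/w2b.png",cv2.resize(np.hstack([a,b]),(800,338))[...,::-1])
```

```text
[-14.6  66.4  39.1 -11.2 130.7  77.2] [-0.27  0.59 -0.44] 0.4002243011568744
now [ 0.6141 -0.0942  0.1211] 56.9 -4.5 t 4.7
[[0.04, -0.01, -0.31, 0.0003, -0.0001, 0.0001, -0.5], [0.03, -0.01, -0.3, 0, 0.0002, 0, -0.5], [0.04, -0.01, -0.31, 0, 0.0002, 0, -0.5]]
[[-0.01, 0, -0.15, 0, 0, 0, -0.5], [0, 0, -0.14, 0, 0, 0, -0.5], [-0.01, 0, -0.15, 0, 0, 0, -0.5], [0, 0, -0.14, 0, 0, 0, -0.5]]
```

View pics/w2b.png

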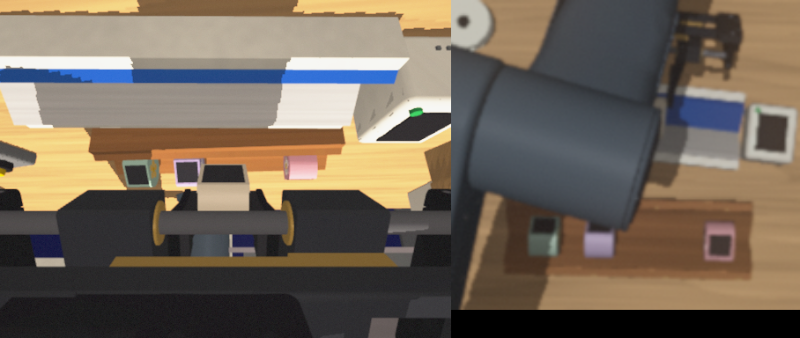

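Run:
```python
from h import *
import pickle
s=pickle.load(open("w2.pkl","rb")); c,_,_=center(s)
im=cv2.imread("pics/w2.png"); g=cv2.cvtColor(im,cv2.COLOR_BGR2GRAY); print(g[170:245:1,252].tolist())
for v in (187,206,208,210): print(v,hit(*ray("wrist",(252,v),s),(c[0],c[2])))
```

```text
[156, 149, 140, 138, 138, 139, 139, 140, 140, 152, 156, 152, 148, 144, 146, 146, 149, 109, 41, 41, 40, 39, 40, 41, 41, 40, 42, 39, 37, 40, 43, 38, 42, 38, 44, 43, 42, 118, 152, 163, 175, 178, 180, 178, 179, 178, 182, 181, 185, 189, 187, 189, 190, 193, 191, 192, 192, 192, 191, 189, 187, 186, 184, 182, 181, 179, 181, 179, 180, 133, 64, 71, 69, 73, 74]
187 (np.float64(132.2236332309573), np.float64(-0.0952980663938655))
206 (np.float64(97.31845079935232), np.float64(-0.09585031497335997))
208 (np.float64(94.51817367981415), np.float64(-0.09586282350549923))
210 (np.float64(91.77934166434113), np.float64(-0.09587019439781458))
```

Request:
play_rows:
  plan:
    - [[0.04,-0.02,-0.31,0,-0.003,0,-0.5],[0.03,-0.01,-0.3,0,-0.003,0,-0.5],[0.04,0,-0.31,0,-0.003,0,-0.5],[0,0,-0.15,0,0,0,-0.5],[0,0,-0.14,0,0,0,-0.5],[0,0,-0.15,0,0,0,-0.5],[0,0,-0.14,0,0,0,-0.5],[0,0,0,0,0,0,-0.5],[0,0,0,0,0,0,-0.5]]

```text
time_s: 5.6
position: [0.6061, -0.0946, 0.0364]
tcp_rot: [[0.565, -0.079, -0.821], [-0.044, -0.997, 0.066], [-0.824, -0.001, -0.567]]
force: [0.0, -0.2, -1.1]
opening: 0.396
```

Request:
play_rows:
  plan:
    - [[0,0,-0.03,0,0,0,-0.5],[0,0,-0.03,0,0,0,-0.5],[0,0,0,0,0,0,-0.5]]

```text
time_s: 5.9
position: [0.6063, -0.0947, 0.0336]
tcp_rot: [[0.566, -0.079, -0.821], [-0.044, -0.997, 0.066], [-0.823, -0.001, -0.567]]
force: [0.6, 0.2, -1.2]
opening: 0.394
```

Run:
```python
from h import *
s=read_state(); c,t,y=center(s); print(c,t,y,s["force"].round(1),s["moment"].round(2),s["opening"])
d=c[:2]-BC; print("bed x,y",d@[BD[1],-BD[0]],d@BD)
```

```text
[ 0.6194 -0.0958  0.0427] 55.4 -4.5 [ 0.6  0.2 -1.2] [-0.05 -0.74 -0.01] 0.3937165643573356
bed x,y 0.005860669999999913 -0.03875899
```

Request:
play_rows:
  plan:
    - [[0,0,0,0,0,0,0.35],[0,0,0,0,0,0,0.35],[0,0,0,0,0,0,0.35],[0,0,0,0,0,0,0.35],[0,0,0,0,0,0,0.35]]

```text
time_s: 6.4
position: [0.6061, -0.0947, 0.0335]
tcp_rot: [[0.565, -0.079, -0.821], [-0.043, -0.997, 0.066], [-0.824, -0.002, -0.567]]
force: [-1.1, -0.0, -0.0]
opening: 0.659
```

Request:
play_rows:
  plan:
    - [[0.16,-0.01,0.11,0,0,0,0.35],[0.32,-0.03,0.23,0,0,0,0.35],[0.32,-0.03,0.23,0,0,0,0.35],[0.32,-0.03,0.23,0,-0.03,0,0.35],[0,0,0.6,0,-0.045,0,0.35],[-0.3,0,0.6,0,-0.045,0,0.35],[-0.6,0,0.4,0,-0.045,0,0.35],[-0.8,0,0.3,0,-0.045,0,0.35],[-0.8,0,0,0,-0.045,0,0.35],[-0.8,0,0,0,-0.045,0,0.35],[0,0,0,0,0,0,0.35],[0,0,0,0,0,0,0.35]]

```text
time_s: 7.6
position: [0.4944, -0.0974, 0.1671]
tcp_rot: [[0.998, -0.047, -0.045], [-0.044, -0.997, 0.07], [-0.048, -0.068, -0.997]]
force: [1.2, -0.8, 1.1]
opening: 0.678
```

Run:
```python
from h import *
import pickle
s=read_state(); im=capture("wrist"); cv2.imwrite("pics/w3.png",im[...,::-1]); pickle.dump(s,open("w3.pkl","wb"))
print(center(s),s["force"].round(1))
cv2.imwrite("pics/w3b.png",cv2.resize(im,(640,480))[...,::-1])
```

```text
(array([ 0.4951, -0.0985,  0.183 ]), np.float64(2.8), np.float64(-2.7)) [ 1.2 -0.8  1.1]
```

View pics/w3b.png

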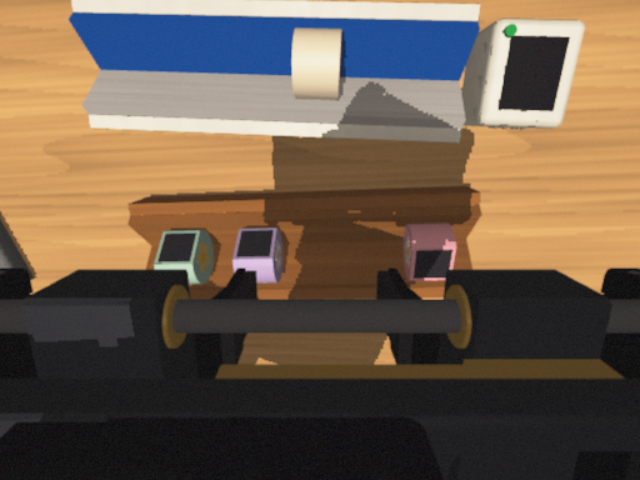

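```bash
cat >> h.py <<'E'
def sil(n,uvs,s=None,ys=-.039):
    """distance (mm) of silhouette rays from the axis as home / round / wrong; 26 fits"""
    u=np.array([BD[0],BD[1],0]); ex=np.array([BD[1],-BD[0],0]); b=np.array([*slot(ys),0])
    for nm,x,z in(("home",.005,.0418),("round",0,.0468),("wrong",-.005,.0418)):
        a=b+ex*x+np.array([0,0,z]); r=[]
        for uv in uvs:
            o,d=ray(n,uv,s); m=np.cross(d,u); m/=np.linalg.norm(m); r.append(round((o-a)@m*1000,1))
        print(nm,r)
E
python3 - <<'E'
from h import *
import pickle
s=pickle.load(open("w3.pkl","rb"))
im=cv2.imread("pics/w3.png"); u=int(317*.8)
for n,ch in enumerate("bgr"): print(ch,im[15:90,u,n].tolist())
sil("wrist",[(u,27.5*.8),(u,98.5*.8)],s)
# groove check: bottom line seen and rims
for uv in((98,68),(465,80),(72,12),(480,20),(88,124),(462,138)):print(uv,[onz(*ray("wrist",(uv[0]*.8,uv[1]*.8),s),z).round(4).tolist() for z in(.01,.043)])
E
```

```text
b [151, 152, 151, 151, 150, 152, 152, 137, 131, 143, 151, 157, 165, 166, 172, 177, 178, 180, 186, 188, 190, 191, 195, 198, 198, 202, 204, 206, 210, 212, 214, 214, 217, 217, 217, 216, 215, 214, 213, 209, 208, 203, 200, 198, 194, 193, 190, 186, 183, 183, 179, 176, 176, 170, 164, 161, 157, 155, 149, 140, 134, 127, 114, 104, 132, 155, 160, 158, 157, 159, 158, 158, 156, 154, 153]
g [78, 79, 76, 78, 79, 78, 79, 108, 149, 173, 183, 190, 197, 202, 209, 212, 215, 216, 220, 222, 223, 226, 227, 229, 229, 231, 232, 234, 235, 235, 237, 237, 239, 239, 239, 239, 238, 238, 236, 235, 234, 232, 230, 229, 227, 225, 223, 221, 218, 218, 217, 213, 212, 206, 200, 196, 191, 187, 177, 168, 162, 153, 136, 126, 145, 167, 170, 168, 169, 171, 170, 170, 167, 164, 165]
r [34, 35, 34, 38, 34, 35, 34, 100, 163, 195, 205, 214, 220, 223, 227, 230, 231, 233, 236, 237, 238, 239, 240, 241, 241, 242, 243, 243, 243, 243, 243, 243, 243, 243, 243, 243, 243, 243, 243, 243, 243, 242, 242, 241, 240, 239, 238, 237, 235, 234, 232, 230, 228, 225, 221, 218, 214, 210, 200, 188, 183, 172, 154, 141, 158, 178, 181, 180, 180, 182, 183, 181, 178, 175, 175]
home [np.float64(26.3), np.float64(-25.6)]
round [np.float64(30.1), np.float64(-20.9)]
wrong [np.float64(36.0), np.float64(-15.6)]
(98, 68) [[0.6323, 0.1112, 0.01], [0.6266, 0.0899, 0.043]]
(465, 80) [[0.6036, -0.2242, 0.01], [0.6006, -0.2138, 0.043]]
(72, 12) [[0.679, 0.1245, 0.01], [0.6689, 0.1019, 0.043]]
(480, 20) [[0.6498, -0.233, 0.01], [0.6425, -0.2218, 0.043]]
(88, 124) [[0.5833, 0.1334, 0.01], [0.5822, 0.11, 0.043]]
(462, 138) [[0.554, -0.2252, 0.01], [0.5557, -0.2148, 0.043]]
```

Cream is home: the silhouette fits the home axis to 0.4 mm. Lilac is next, gripped tilted towards the robot if the arm reaches.

Run:
```python
from h import *
plan([(.4583,-.0345,.12,-25,0,5,.35),(.4583,-.0345,.0468,-25,0,5,.35)])
```

```text
now [ 0.5008 -0.1009  0.1843] 2.3 -2.7 t 7.7
[[-0.14, 0.24, -0.26, -0.0217, -0.0296, 0.0018, 0.35], [-0.14, 0.27, -0.25, -0.001, -0.0303, 0.003, 0.35], [-0.14, 0.26, -0.25, -0.0008, -0.0303, 0.003, 0.35], [-0.14, 0.27, -0.25, -0.0004, -0.0303, 0.003, 0.35], [-0.14, 0.27, -0.25, -0.0001, -0.0304, 0.003, 0.35]]
[[0, 0, -0.29, 0, 0, 0, 0.35], [0, 0, -0.29, 0, 0, 0, 0.35], [0, 0, -0.3, 0, 0, 0, 0.35], [0, 0, -0.29, 0, 0, 0, 0.35], [0, 0, -0.29, 0, 0, 0, 0.35]]
```

Request:
play_rows:
  plan:
    - [[-0.14,0.24,-0.26,-0.0217,-0.0296,0.0018,0.35],[-0.14,0.27,-0.25,-0.001,-0.0303,0.003,0.35],[-0.14,0.26,-0.25,-0.0008,-0.0303,0.003,0.35],[-0.14,0.27,-0.25,-0.0004,-0.0303,0.003,0.35],[-0.14,0.27,-0.25,0,-0.0304,0.003,0.35],[0,0,0,0,0,0,0.35],[0,0,0,0,0,0,0.35],[0,0,0,0,0,0,0.35]]

```text
time_s: 8.45
position: [0.4807, -0.0381, 0.116]
tcp_rot: [[0.93, 0.009, 0.367], [0.0, -1.0, 0.024], [0.367, -0.022, -0.93]]
force: [0.2, 0.3, 0.6]
opening: 0.676
```

Run:
```python
from h import *
print(read_state()["joint_positions"].round(1))
plan([(.4583,-.0345,.0468,-25,0,5,.35)])
```

```text
[-25.4  21.6 124.3  35.   18.2  32.4]
now [ 0.4748 -0.0385  0.1309] -21.5 0.5 t 8.4
[[-0.06, 0.01, -0.34, -0.007, -0.0038, -0.0007, 0.35], [-0.07, 0.02, -0.33, 0, -0.0039, -0.0005, 0.35], [-0.06, 0.01, -0.33, 0, -0.0039, -0.0006, 0.35], [-0.06, 0.02, -0.34, 0, -0.0039, -0.0005, 0.35], [-0.06, 0.01, -0.33, 0, -0.0039, -0.0006, 0.35]]
```

Run:
```python
from h import *
plan([(.4583,-.0345,.10,-13,0,4,.35),(.4583,-.0345,.0468,-13,0,4,.35)])
```

```text
now [ 0.4748 -0.0385  0.1309] -21.5 0.5 t 8.4
[[-0.09, 0.01, -0.16, -0.0071, 0.0119, -0.0006, 0.35], [-0.1, 0.02, -0.16, -0.0001, 0.0118, -0.0007, 0.35], [-0.09, 0.02, -0.15, 0, 0.0118, -0.0007, 0.35], [-0.1, 0.02, -0.16, -0.0001, 0.0118, -0.0007, 0.35]]
[[0, 0, -0.27, 0, 0, 0, 0.35], [0, 0, -0.26, 0, 0, 0, 0.35], [0, 0, -0.27, 0, 0, 0, 0.35], [0, 0, -0.27, 0, 0, 0, 0.35]]
```

Request:
play_rows:
  plan:
    - [[-0.09,0.01,-0.16,-0.0071,0.0119,-0.0006,0.35],[-0.1,0.02,-0.16,0,0.0118,-0.0007,0.35],[-0.09,0.02,-0.15,0,0.0118,-0.0007,0.35],[-0.1,0.02,-0.16,0,0.0118,-0.0007,0.35],[0,0,0,0,0,0,0.35],[0,0,0,0,0,0,0.35],[0,0,0,0,0,0,0.35]]

```text
time_s: 9.15
position: [0.4589, -0.0333, 0.084]
tcp_rot: [[0.975, -0.001, 0.223], [-0.002, -1.0, 0.002], [0.223, -0.002, -0.975]]
force: [0.1, 0.5, 0.3]
opening: 0.673
```

Run:
```python
from h import *
print(read_state()["joint_positions"].round(1))
plan([(.4583,-.0345,.0468,-13,0,5,.35)])
```

```text
[-21.8  25.1 121.8  13.3  21.7  56.4]
now [ 0.4553 -0.0333  0.0996] -12.9 -0.1 t 9.2
[[0.01, 0, -0.21, -0.0007, -0.0002, -0.0001, 0.35], [0.01, -0.01, -0.21, 0, -0.0001, 0.0001, 0.35], [0.02, 0, -0.21, 0, -0.0001, 0.0001, 0.35], [0.01, -0.01, -0.22, 0, -0.0002, 0.0001, 0.35], [0.01, 0, -0.21, 0, -0.0001, 0.0002, 0.35]]
```

Request:
play_rows:
  plan:
    - [[0.01,0,-0.21,0,0,0,0.35],[0.01,-0.01,-0.21,0,0,0,0.35],[0.02,0,-0.21,0,0,0,0.35],[0.01,-0.01,-0.21,0,0,0,0.35],[0.01,0,-0.21,0,0,0,0.35],[0,0,0,0,0,0,0.35],[0,0,0,0,0,0,0.35]]

```text
time_s: 9.85
position: [0.4612, -0.0341, 0.0313]
tcp_rot: [[0.975, -0.001, 0.222], [-0.002, -1.0, 0.002], [0.222, -0.003, -0.975]]
force: [-0.6, -0.3, 0.6]
opening: 0.675
```

Request:
play_rows:
  plan:
    - [[0,0,0,0,0,0,-0.5],[0,0,0,0,0,0,-0.5],[0,0,0,0,0,0,-0.5],[0,0,0,0,0,0,-0.5],[0,0,0,0,0,0,-0.5],[0,0,0,0,0,0,-0.5]]

```text
time_s: 10.45
position: [0.4613, -0.0339, 0.0313]
tcp_rot: [[0.975, -0.001, 0.222], [-0.001, -1.0, 0.002], [0.222, -0.003, -0.975]]
force: [-0.1, 0.5, 3.9]
opening: 0.4
```

Run:
```python
from h import *
x,y=slot(39e-3)
plan([(.4583,-.0345,.125,-13,0,2,-.5),(x+.005,y,.125,22,YAW,5,-.5),(x+.005,y,.125,60,YAW,5,-.5)])
```

```text
now [ 0.4578 -0.034   0.0469] -12.8 -0.0 t 10.4
[[0.01, -0.01, 0.78, -0.0008, -0.0004, 0.0003, -0.5], [0, 0, 0.78, 0, -0.0006, 0, -0.5]]
[[0.63, 0.06, 0, 0.0003, 0.0389, -0.005, -0.5], [0.63, 0.07, -0.01, 0.0009, 0.0389, -0.005, -0.5], [0.62, 0.07, 0.01, 0.0015, 0.0389, -0.005, -0.5], [0.63, 0.07, 0, 0.0022, 0.0388, -0.005, -0.5], [0.63, 0.07, 0.02, 0.0027, 0.0388, -0.005, -0.5]]
[[-0.04, 0, 0.02, 0.0033, 0.0421, 0, -0.5], [-0.04, 0.01, 0.02, 0.0033, 0.0421, 0, -0.5], [-0.03, 0, 0.03, 0.0033, 0.0421, 0, -0.5], [-0.03, 0, 0.03, 0.0034, 0.042, 0, -0.5], [-0.02, 0, 0.03, 0.0033, 0.0421, 0, -0.5]]
```

Request:
play_rows:
  plan:
    - [[0.01,-0.01,0.78,0,0,0,-0.5],[0,0,0.78,0,0,0,-0.5],[0.63,0.06,0,0.0003,0.0389,-0.005,-0.5],[0.63,0.07,-0.01,0.0009,0.0389,-0.005,-0.5],[0.62,0.07,0.01,0.0015,0.0389,-0.005,-0.5],[0.63,0.07,0,0.0022,0.0388,-0.005,-0.5],[0.63,0.07,0.02,0.0027,0.0388,-0.005,-0.5],[-0.04,0,0.02,0.0033,0.0421,0,-0.5],[-0.04,0.01,0.02,0.0033,0.0421,0,-0.5],[-0.03,0,0.03,0.0033,0.0421,0,-0.5],[-0.03,0,0.03,0.0034,0.0421,0,-0.5],[-0.02,0,0.03,0.0033,0.0421,0,-0.5]]

```text
time_s: 11.65
position: [0.6108, -0.0169, 0.1159]
tcp_rot: [[0.492, -0.082, -0.867], [-0.04, -0.997, 0.071], [-0.87, -0.0, -0.494]]
force: [0.9, 0.3, -1.3]
opening: 0.397
```

Request:
play_rows:
  plan:
    - [[0,0,0,0,0,0,-0.5],[0,0,0,0,0,0,-0.5],[0,0,0,0,0,0,-0.5]]

```text
time_s: 11.95
position: [0.6109, -0.0169, 0.1185]
tcp_rot: [[0.499, -0.081, -0.863], [-0.041, -0.997, 0.07], [-0.865, 0.0, -0.501]]
force: [-0.2, -0.0, -0.3]
opening: 0.394
```

```bash
cat >> h.py <<'E'
def feltedge(im,s):
    """flat angle (deg from up to +x) of the held weight from the near felt edge"""
    c,t,y=center(s); g=cv2.cvtColor(im,cv2.COLOR_RGB2GRAY).astype(int); col=np.median(g[:,246:260],1)
    d=np.diff(col[180:245]); v=180+int(np.argmax(d))+.5; print("profile",col[180:245:2].astype(int).tolist())
    a=hit(*ray("wrist",(253,v),s),(c[0],c[2]))[0]; print("edge v",v,"angle",round(a,1),"flat",round(a+42.7,1),"tilt",t); return a+42.7
E
python3 - <<'E'
from h import *
s=read_state(); im=capture("wrist"); cv2.imwrite("pics/w4.png",im[...,::-1]); print(s["opening"],s["joint_positions"].round(0))
feltedge(im,s)
x,y=slot(39e-3)
plan([(x+.005,y,.075,60,YAW,3,-.5),(x+.005,y,.0425,60,YAW,5,-.5)])
E
```

```text
0.39415552311269914 [-10.  68.  36.  -6. 136.  83.]
profile [155, 146, 94, 41, 42, 41, 42, 42, 42, 42, 43, 41, 42, 42, 42, 41, 42, 112, 132, 155, 155, 156, 156, 154, 151, 147, 145, 143, 142, 141, 65, 70, 73]
edge v 213.5 angle 90.1 flat 132.8 tilt 59.9
now [ 0.625  -0.0181  0.1275] 59.8 -4.7 t 12.0
[[0, 0, -0.35, 0.0001, 0.0001, 0.0002, -0.5], [0, 0, -0.35, 0, 0.0004, 0.0004, -0.5], [-0.01, 0.01, -0.35, 0, 0.0004, 0.0004, -0.5]]
[[0, 0, -0.13, 0, 0, 0, -0.5], [0, 0, -0.13, 0, 0, 0, -0.5], [0, 0, -0.13, 0, 0, 0, -0.5], [0, 0, -0.13, 0, 0, 0, -0.5], [0, 0, -0.13, 0, 0, 0, -0.5]]
```

Request:
play_rows:
  plan:
    - [[0,0,-0.35,0,0,0,-0.5],[0,0,-0.35,0,0,0,-0.5],[0,0,-0.35,0,0,0,-0.5],[0,0,-0.13,0,0,0,-0.5],[0,0,-0.13,0,0,0,-0.5],[0,0,-0.13,0,0,0,-0.5],[0,0,-0.13,0,0,0,-0.5],[0,0,-0.13,0,0,0,-0.5],[0,0,0,0,0,0,-0.5],[0,0,0,0,0,0,-0.5]]

```text
time_s: 13.0
position: [0.6116, -0.0171, 0.0329]
tcp_rot: [[0.498, -0.082, -0.863], [-0.041, -0.997, 0.071], [-0.866, 0.0, -0.5]]
force: [5.8, -0.1, 4.2]
opening: 0.395
```

```bash
cat >> h.py <<'E'
def chk():
    s=read_state(); c,t,y=center(s); d=c[:2]-BC; print("axis",c,"tilt",t,y,"F",s["force"].round(1),"M",s["moment"].round(2),"open",round(s["opening"],3),"bed x,y",(1000*d@[BD[1],-BD[0]]).round(1),(1000*d@BD).round(1))
E
python3 -c "from h import *; chk()"
```

```text
axis [ 0.6255 -0.0183  0.0409] tilt 60.0 -4.7 F [ 5.8 -0.1  4.2] M [-0.   -0.36  0.03] open 0.395 bed x,y 5.9 39.0
```

Request:
play_rows:
  plan:
    - [[0,0,0,0,0,0,0.35],[0,0,0,0,0,0,0.35],[0,0,0,0,0,0,0.35],[0,0,0,0,0,0,0.35],[0,0,0,0,0,0,0.35]]

```text
time_s: 13.5
position: [0.6101, -0.0168, 0.0313]
tcp_rot: [[0.495, -0.082, -0.865], [-0.04, -0.997, 0.071], [-0.868, -0.0, -0.497]]
force: [0.7, 0.5, 0.3]
opening: 0.663
```

Request:
play_rows:
  plan:
    - [[0.17,-0.01,0.1,0,0,0,0.35],[0.34,-0.03,0.2,0,0,0,0.35],[0.34,-0.03,0.2,0,0,0,0.35],[0.34,-0.03,0.2,0,-0.03,0,0.35],[0,0,0.6,0,-0.045,0,0.35],[-0.3,0,0.6,0,-0.045,0,0.35],[-0.6,0,0.5,0,-0.045,0,0.35],[-0.8,0,0.3,0,-0.045,0,0.35],[-0.8,0,0,0,-0.045,0,0.35],[-0.8,0,0,0,-0.045,0,0.35],[0,0,0,0,0,0,0.35],[0,0,0,0,0,0,0.35]]

```text
time_s: 14.7
position: [0.5074, -0.0206, 0.1642]
tcp_rot: [[0.988, -0.05, -0.144], [-0.04, -0.996, 0.074], [-0.147, -0.067, -0.987]]
force: [1.2, -0.0, 0.3]
opening: 0.678
```

Request:
play_rows:
  plan:
    - [[0,0,0,0,0,0,0.35],[0,0,0,0,0,0,0.35]]

```text
time_s: 14.9
position: [0.5178, -0.0233, 0.1652]
tcp_rot: [[0.99, -0.049, -0.133], [-0.04, -0.997, 0.07], [-0.136, -0.064, -0.989]]
force: [0.4, 0.1, -0.0]
opening: 0.671
```

Run:
```python
from h import *
import pickle
chk(); s=read_state(); im=capture("wrist"); cv2.imwrite("pics/w5.png",im[...,::-1]); pickle.dump(s,open("w5.pkl","wb"))
cv2.imwrite("pics/w5b.png",cv2.resize(im,(640,480))[...,::-1])
plan([(.4583,.0385,.11,-13,0,5,.35),(.4583,.0385,.0468,-13,0,4,.35)])
```

```text
axis [ 0.52   -0.0244  0.181 ] tilt 7.8 -2.8 F [ 0.4  0.1 -0. ] M [-0.03 -0.1  -0.04] open 0.671 bed x,y -98.8 24.6
now [ 0.5197 -0.0243  0.1807] 7.9 -2.8 t 14.9
[[-0.22, 0.23, -0.29, -0.0215, -0.022, 0.0024, 0.35], [-0.23, 0.25, -0.28, -0.0008, -0.0232, 0.0031, 0.35], [-0.22, 0.25, -0.28, -0.0006, -0.0233, 0.0031, 0.35], [-0.22, 0.25, -0.28, -0.0003, -0.0232, 0.0031, 0.35], [-0.22, 0.25, -0.28, -0.0002, -0.0232, 0.0031, 0.35]]
[[0, 0, -0.31, 0, 0, 0, 0.35], [0, 0, -0.32, 0, 0, 0, 0.35], [0, 0, -0.32, 0, 0, 0, 0.35], [0, 0, -0.31, 0, 0, 0, 0.35]]
```

View pics/w5b.png

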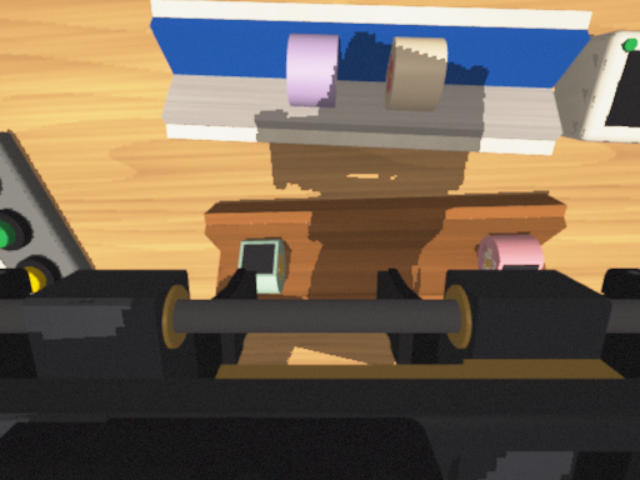

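Request:
play_rows:
  plan:
    - [[-0.22,0.23,-0.29,-0.0215,-0.022,0.0024,0.35],[-0.23,0.25,-0.28,-0.0008,-0.0232,0.0031,0.35],[-0.22,0.25,-0.28,-0.0006,-0.0233,0.0031,0.35],[-0.22,0.25,-0.28,-0.0003,-0.0232,0.0031,0.35],[-0.22,0.25,-0.28,0,-0.0232,0.0031,0.35],[0,0,0,0,0,0,0.35],[0,0,0,0,0,0,0.35],[0,0,0,0,0,0,0.35]]

```text
time_s: 15.75
position: [0.4624, 0.0384, 0.0945]
tcp_rot: [[0.974, -0.0, 0.225], [-0.0, -1.0, 0.001], [0.225, -0.001, -0.974]]
force: [0.3, 0.1, -0.4]
opening: 0.675
```

Run:
```python
from h import *
import pickle
s=pickle.load(open("w5.pkl","rb")); im=cv2.imread("pics/w5.png")[...,::-1]
for u,ys,a,b in((250,.039,20,95),(334,-.039,22,98)):
    c=np.median(im[:,u-4:u+5],1).astype(int)[:,0]; d=np.diff(c); v1=a+np.argmax(d[a:a+20])+.5
    print(ys,"r prof",c[a:a+20].tolist(),c[76:98].tolist())
sil("wrist",[(250,34*.8),(250,105.5*.8)],s,.039); sil("wrist",[(334,37.5*.8),(334,110*.8)],s,-.039)
chk(); print(read_state()["joint_positions"].round(0)); plan([(.4583,.0385,.0468,-13,0,5,.35)])
```

```text
0.039 r prof [41, 42, 41, 40, 40, 40, 39, 114, 151, 165, 176, 186, 193, 198, 204, 210, 213, 215, 218, 219] [210, 204, 199, 194, 186, 177, 167, 157, 142, 164, 198, 209, 207, 208, 210, 212, 173, 128, 127, 126, 127, 126]
-0.039 r prof [39, 40, 40, 41, 41, 41, 42, 78, 156, 200, 216, 224, 230, 234, 237, 239, 241, 242, 237, 220] [142, 141, 138, 137, 135, 134, 131, 129, 126, 122, 120, 117, 119, 125, 128, 127, 126, 128, 129, 128, 128, 126]
home [np.float64(26.3), np.float64(-24.7)]
round [np.float64(30.7), np.float64(-19.5)]
wrong [np.float64(36.2), np.float64(-14.7)]
home [np.float64(25.7), np.float64(-25.3)]
round [np.float64(30.1), np.float64(-20.1)]
wrong [np.float64(35.7), np.float64(-15.3)]
axis [0.4588 0.0384 0.1101] tilt -13.0 -0.0 F [ 0.3  0.1 -0.4] M [-0.03  0.14  0.01] open 0.675 bed x,y -164.8 82.4
[-11.  24. 121.   6.  23.  73.]
now [0.4588 0.0384 0.1101] -13.0 -0.0 t 15.8
[[0, 0, -0.25, -0.0002, 0.0001, 0, 0.35], [0, 0, -0.26, 0, 0, 0, 0.35], [-0.01, 0, -0.25, 0, 0, 0, 0.35], [0, 0, -0.25, 0, 0, 0, 0.35], [0, 0, -0.26, 0, 0, 0, 0.35]]
```

Lilac is home too. Mint is next.

Run:
```python
from h import *
plan([(.4583,.0385,.0468,-20,0,6,.35)])
```

```text
now [0.4588 0.0384 0.1101] -13.0 -0.0 t 15.8
[[0, 0, -0.21, -0.0002, -0.0064, 0, 0.35], [0.01, 0, -0.21, 0, -0.0065, 0, 0.35], [0, 0, -0.21, 0, -0.0065, 0, 0.35], [0.01, 0, -0.21, 0, -0.0065, 0, 0.35], [0, 0, -0.21, 0, -0.0064, 0, 0.35], [0.01, 0, -0.21, 0, -0.0065, 0, 0.35]]
```

Request:
play_rows:
  plan:
    - [[0,0,-0.21,0,-0.0065,0,0.35],[0.01,0,-0.21,0,-0.0065,0,0.35],[0,0,-0.21,0,-0.0065,0,0.35],[0.01,0,-0.21,0,-0.0065,0,0.35],[0,0,-0.21,0,-0.0065,0,0.35],[0.01,0,-0.21,0,-0.0065,0,0.35],[0,0,0,0,0,0,0.35],[0,0,0,0,0,0,0.35]]

```text
time_s: 16.55
position: [0.4645, 0.0441, 0.0478]
tcp_rot: [[0.948, 0.006, 0.318], [0.0, -1.0, 0.017], [0.319, -0.016, -0.948]]
force: [0.1, -0.6, 1.0]
opening: 0.675
```

Request:
play_rows:
  plan:
    - [[0,0,0,0,0,0,-0.5],[0,0,0,0,0,0,-0.5],[0,0,0,0,0,0,-0.5],[0,0,0,0,0,0,-0.5],[0,0,0,0,0,0,-0.5],[0,0,0,0,0,0,-0.5]]

```text
time_s: 17.15
position: [0.4623, 0.0447, 0.0475]
tcp_rot: [[0.949, 0.006, 0.316], [0.0, -1.0, 0.017], [0.316, -0.016, -0.949]]
force: [-0.8, -0.1, -0.7]
opening: 0.274
```

Run:
```python
from h import *
chk();x,y=slot(117e-3)
plan([(.4583,.0385,.125,-20,0,2,-.5),(x+.005,y,.125,20,YAW,5,-.5),(x+.005,y,.125,61,YAW,5,-.5)])
```

```text
axis [0.4572 0.0444 0.0627] tilt -18.4 0.3 F [-0.8 -0.1 -0.7] M [ 0.02  0.18 -0.02] open 0.274 bed x,y -166.8 88.3
now [0.4572 0.0444 0.0627] -18.4 0.3 t 17.1
[[0.02, -0.06, 0.62, -0.0052, -0.0043, -0.0011, -0.5], [0.01, -0.06, 0.63, 0, -0.0044, -0.0008, -0.5]]
[[0.65, 0.08, -0.01, 0.0004, 0.0444, -0.005, -0.5], [0.64, 0.09, -0.01, 0.001, 0.0445, -0.005, -0.5], [0.65, 0.09, 0, 0.0018, 0.0444, -0.005, -0.5], [0.64, 0.08, 0.01, 0.0024, 0.0444, -0.005, -0.5], [0.65, 0.09, 0.01, 0.0031, 0.0443, -0.005, -0.5]]
[[-0.04, 0.01, 0.02, 0.0036, 0.0454, 0, -0.5], [-0.04, 0, 0.02, 0.0036, 0.0454, 0, -0.5], [-0.03, 0, 0.03, 0.0036, 0.0454, 0, -0.5], [-0.03, 0.01, 0.04, 0.0036, 0.0455, 0, -0.5], [-0.03, 0, 0.03, 0.0035, 0.0454, 0, -0.5]]
```

Run:
```python
from h import *
w=capture("wrist"); t=capture("top"); sc=capture("scene")
b=cv2.resize(t[150:280,140:320],(400,289)); c=cv2.resize(sc[110:240,180:360],(400,289)); a=cv2.resize(w,(400,300))
out=np.zeros((600,800,3),np.uint8); out[:300,:400]=a; out[:289,400:]=b; out[300:589,:400]=c
cv2.imwrite("pics/x6.png",out[...,::-1]); chk()
```

```text
axis [0.4572 0.0444 0.0627] tilt -18.4 0.3 F [-0.2 -0.2  0.1] M [ 0.02  0.24 -0.01] open 0.257 bed x,y -166.8 88.3
```

View pics/x6.png

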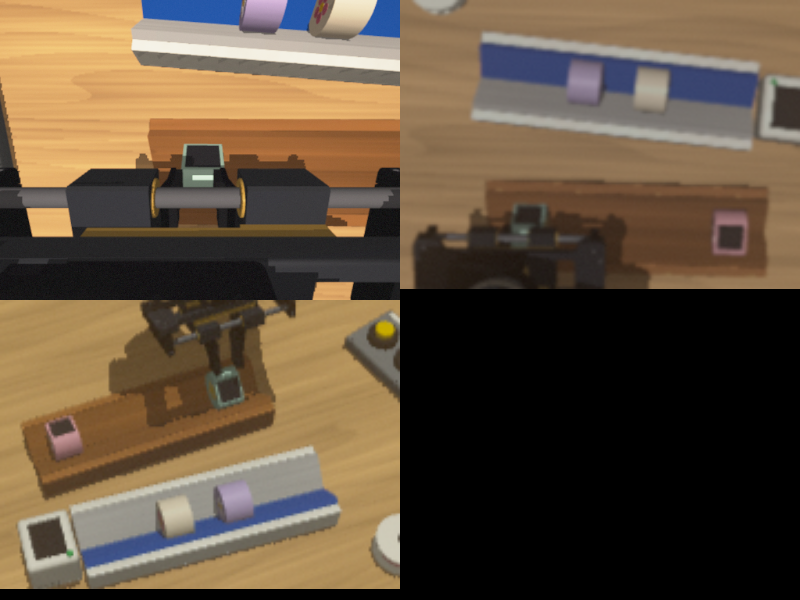

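Request:
play_rows:
  plan:
    - [[0,0,0,0,0,0,0.35],[0,0,0,0,0,0,0.35],[0,0,0,0,0,0,0.35],[0,0,0,0,0,0,0.35],[-0.1,0,0.3,0,0.01,0,0.35],[-0.1,0,0.4,0,0.02,0,0.35],[-0.2,0,0.5,0,0.03,0,0.35],[-0.2,0,0.5,0,0.04,0,0.35],[0,0,0.5,0,0,0,0.35],[0,0,0,0,0,0,0.35],[0,0,0,0,0,0,0.35],[0,0,0,0,0,0,0.35]]

```text
time_s: 18.5
position: [0.4493, 0.0623, 0.1224]
tcp_rot: [[0.991, 0.017, 0.134], [0.008, -0.998, 0.07], [0.135, -0.068, -0.989]]
force: [0.4, -0.1, -0.5]
opening: 0.674
```

Run:
```python
from h import *
import pickle
chk(); s=read_state(); im=capture("wrist"); cv2.imwrite("pics/w7.png",im[...,::-1]); pickle.dump(s,open("w7.pkl","wb"))
cv2.imwrite("pics/w7b.png",cv2.resize(im[60:280,140:400],(780,660*780//780))[...,::-1][:600])
```

```text
axis [0.4472 0.0612 0.1382] tilt -7.8 1.0 F [ 0.4 -0.1 -0.5] M [-0.02  0.13  0.  ] open 0.674 bed x,y -178.1 104.2
```

View pics/w7b.png

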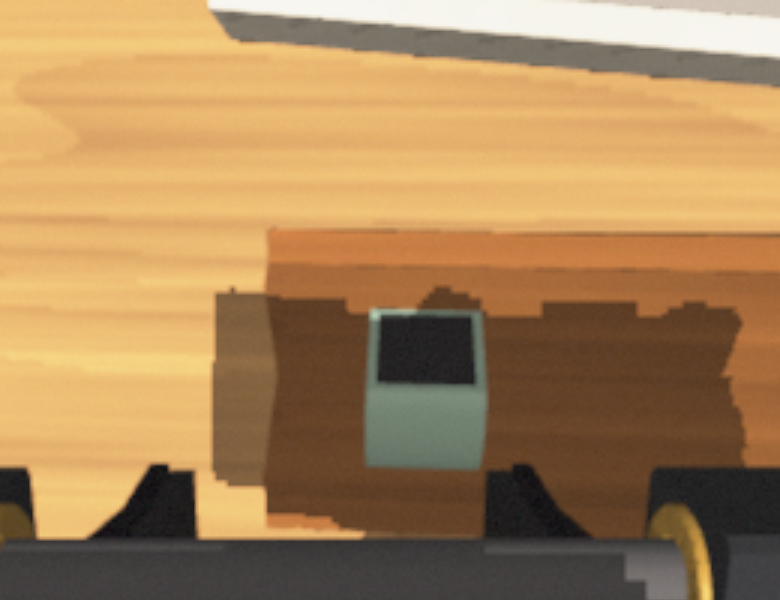

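Run:
```python
from h import *
import pickle
s=pickle.load(open("w7.pkl","rb"))
for xc in(.456,.4585,.461):
  print(xc,[np.round(hit(*ray("wrist",(140+u/3,60+v/3),s),(xc,.0468)),4).tolist() for u,v in((427,315),(427,384),(370,387),(485,387),(427,468))])
plan([(.4583,.0385,.11,-8,0,4,.35),(.4583,.0385,.0468,-12,0,5,.35)])
```

```text
0.456 [[73.7579, 0.0393], [11.0351, 0.0393], [8.0798, 0.0563], [10.0197, 0.0222], [-69.4727, 0.0379]]
0.4585 [[60.5988, 0.0395], [5.5178, 0.0394], [2.5653, 0.0563], [4.5054, 0.0222], [-77.6399, 0.0378]]
0.461 [[51.21, 0.0396], [-0.0111, 0.0394], [-2.9914, 0.0563], [-1.031, 0.0222], [-77.6399, 0.0378]]
now [0.4471 0.0611 0.138 ] -7.8 1.0 t 18.6
[[0.06, -0.14, -0.14, -0.0218, -0.0009, -0.0012, 0.35], [0.05, -0.11, -0.14, 0, -0.0003, -0.0014, 0.35], [0.06, -0.11, -0.14, 0, -0.0003, -0.0014, 0.35], [0.06, -0.12, -0.14, 0, -0.0003, -0.0014, 0.35]]
[[0, 0, -0.25, 0, -0.0044, 0, 0.35], [0, 0, -0.25, 0, -0.0045, 0, 0.35], [0.01, 0, -0.26, 0, -0.0044, 0, 0.35], [0, 0, -0.25, 0, -0.0044, 0, 0.35], [0.01, 0, -0.25, 0, -0.0045, 0, 0.35]]
```

Request:
play_rows:
  plan:
    - [[0.06,-0.13,-0.14,-0.0218,-0.001,-0.0012,0.35],[0.05,-0.11,-0.14,0,0,-0.0014,0.35],[0.06,-0.11,-0.14,0,0,-0.0014,0.35],[0.06,-0.11,-0.14,0,0,-0.0014,0.35],[0,0,0,0,0,0,0.35],[0,0,0,0,0,0,0.35],[0,0,0,0,0,0,0.35]]

```text
time_s: 19.25
position: [0.4622, 0.0388, 0.0954]
tcp_rot: [[0.99, -0.0, 0.14], [-0.0, -1.0, -0.0], [0.14, 0.0, -0.99]]
force: [-0.8, -0.1, -0.1]
opening: 0.681
```

Run:
```python
from h import *
chk();plan([(.4583,.0392,.0468,-12,0,5,.35)])
```

```text
axis [0.46   0.0388 0.1112] tilt -8.0 -0.0 F [-0.8 -0.1 -0.1] M [0.03 0.13 0.01] open 0.681 bed x,y -163.6 82.9
now [0.46   0.0388 0.1112] -8.0 -0.0 t 19.2
[[0, 0, -0.26, 0.0001, -0.0043, 0.0001, 0.35], [0, 0, -0.25, 0, -0.0044, 0, 0.35], [-0.01, 0, -0.26, 0, -0.0045, 0, 0.35], [0, 0.01, -0.26, 0, -0.0044, 0, 0.35], [0, 0, -0.25, 0, -0.0045, 0, 0.35]]
```

Request:
play_rows:
  plan:
    - [[0,0,-0.26,0,-0.0044,0,0.35],[0,0,-0.25,0,-0.0044,0,0.35],[-0.01,0,-0.26,0,-0.0044,0,0.35],[0,0.01,-0.26,0,-0.0044,0,0.35],[0,0,-0.25,0,-0.0044,0,0.35],[0,0,0,0,0,0,0.35],[0,0,0,0,0,0,0.35]]

```text
time_s: 19.95
position: [0.4619, 0.0396, 0.0316]
tcp_rot: [[0.978, 0.0, 0.208], [0.0, -1.0, -0.001], [0.208, 0.001, -0.978]]
force: [-0.3, 0.2, -0.4]
opening: 0.674
```

Request:
play_rows:
  plan:
    - [[0,0,0,0,0,0,-0.5],[0,0,0,0,0,0,-0.5],[0,0,0,0,0,0,-0.5],[0,0,0,0,0,0,-0.5],[0,0,0,0,0,0,-0.5],[0,0,0,0,0,0,-0.5]]

```text
time_s: 20.55
position: [0.4621, 0.0395, 0.0317]
tcp_rot: [[0.978, 0.0, 0.209], [0.0, -1.0, -0.001], [0.209, 0.001, -0.978]]
force: [0.8, 0.5, 3.2]
opening: 0.399
```

Run:
```python
from h import *
chk();x,y=slot(117e-3)
plan([(.4583,.0392,.125,-12,0,2,-.5),(x+.005,y,.125,25,YAW,5,-.5),(x+.005,y,.125,64,YAW,5,-.5)])
```

```text
axis [0.4588 0.0395 0.0473] tilt -12.1 0.0 F [0.8 0.5 3.2] M [0.07 0.08 0.01] open 0.399 bed x,y -164.9 83.5
now [0.4588 0.0395 0.0473] -12.1 0.0 t 20.6
[[0, 0, 0.78, 0.0003, 0, -0.0001, -0.5], [-0.01, -0.01, 0.77, 0, 0.0003, 0, -0.5]]
[[0.65, 0.09, 0, 0.0003, 0.0411, -0.005, -0.5], [0.65, 0.08, 0, 0.001, 0.0411, -0.0049, -0.5], [0.65, 0.09, 0, 0.0016, 0.0411, -0.005, -0.5], [0.65, 0.08, 0.01, 0.0022, 0.041, -0.005, -0.5], [0.65, 0.09, 0.02, 0.0029, 0.041, -0.005, -0.5]]
[[-0.04, 0, 0.02, 0.0034, 0.0432, 0, -0.5], [-0.03, 0.01, 0.02, 0.0034, 0.0432, 0, -0.5], [-0.04, 0, 0.03, 0.0034, 0.0432, 0, -0.5], [-0.02, 0, 0.04, 0.0034, 0.0432, 0, -0.5], [-0.02, 0, 0.04, 0.0034, 0.0432, 0, -0.5]]
```

Request:
play_rows:
  plan:
    - [[0,0,0.78,0,0,0,-0.5],[0,0,0.77,0,0,0,-0.5],[0.65,0.09,0,0.0003,0.0411,-0.005,-0.5],[0.65,0.08,0,0.001,0.0411,-0.0049,-0.5],[0.65,0.09,0,0.0016,0.0411,-0.005,-0.5],[0.65,0.08,0.01,0.0022,0.041,-0.005,-0.5],[0.65,0.09,0.02,0.0029,0.041,-0.005,-0.5],[-0.04,0,0.02,0.0034,0.0432,0,-0.5],[-0.03,0.01,0.02,0.0034,0.0432,0,-0.5],[-0.04,0,0.03,0.0034,0.0432,0,-0.5],[-0.02,0,0.04,0.0034,0.0432,0,-0.5],[-0.02,0,0.04,0.0034,0.0432,0,-0.5]]

```text
time_s: 21.75
position: [0.6086, 0.0604, 0.1163]
tcp_rot: [[0.466, -0.078, -0.881], [-0.031, -0.997, 0.071], [-0.884, -0.006, -0.467]]
force: [0.5, 0.2, -0.2]
opening: 0.402
```

Request:
play_rows:
  plan:
    - [[0,0,0,0,0,0,-0.5],[0,0,0,0,0,0,-0.5],[0,0,0,0,0,0,-0.5]]

```text
time_s: 22.05
position: [0.6086, 0.0606, 0.119]
tcp_rot: [[0.474, -0.077, -0.877], [-0.031, -0.997, 0.071], [-0.88, -0.006, -0.475]]
force: [-0.2, 0.3, -0.2]
opening: 0.398
```

Run:
```python
from h import *
chk(); s=read_state(); im=capture("wrist"); cv2.imwrite("pics/w8.png",im[...,::-1]); print(s["joint_positions"].round(0))
feltedge(im,s)
x,y=slot(117e-3)
plan([(x+.004,y,.075,64,YAW,3,-.5),(x+.004,y,.0435,64,YAW,5,-.5)])
```

```text
axis [0.6227 0.0595 0.1266] tilt 61.6 -4.4 F [-0.2  0.3 -0.2] M [-0.06 -0.71  0.04] open 0.398 bed x,y -3.0 116.3
[ -5.  69.  35.  -0. 138.  89.]
profile [200, 216, 145, 56, 44, 43, 43, 43, 44, 43, 43, 43, 43, 44, 43, 43, 43, 42, 43, 44, 59, 145, 151, 168, 166, 164, 161, 158, 157, 156, 65, 71, 75]
edge v 220.5 angle 82.8 flat 125.5 tilt 61.6
now [0.623  0.0595 0.1277] 61.5 -4.4 t 22.1
[[0.04, 0, -0.35, -0.0016, 0.0045, 0, -0.5], [0.05, 0.01, -0.34, 0.0004, 0.0046, -0.0002, -0.5], [0.04, 0, -0.35, 0.0003, 0.0047, -0.0002, -0.5]]
[[0, 0, -0.13, 0, 0, 0, -0.5], [0, 0, -0.12, 0, 0, 0, -0.5], [0, 0, -0.13, 0, 0, 0, -0.5], [0, 0, -0.13, 0, 0, 0, -0.5], [0, 0, -0.12, 0, 0, 0, -0.5]]
```

Request:
play_rows:
  plan:
    - [[0.04,0,-0.34,-0.001,0.008,0,-0.5],[0.05,0.01,-0.34,0,0.008,0,-0.5],[0.04,0,-0.34,0,0.008,0,-0.5],[0,0,-0.13,0,0,0,-0.5],[0,0,-0.12,0,0,0,-0.5],[0,0,-0.13,0,0,0,-0.5],[0,0,-0.13,0,0,0,-0.5],[0,0,-0.12,0,0,0,-0.5],[0,0,0,0,0,0,-0.5],[0,0,0,0,0,0,-0.5]]

```text
time_s: 23.1
position: [0.6157, 0.0608, 0.0364]
tcp_rot: [[0.404, -0.078, -0.911], [-0.034, -0.997, 0.07], [-0.914, 0.003, -0.406]]
force: [5.1, -0.2, 5.1]
opening: 0.398
```

```bash
python3 -c "from h import *; chk()"
```

```text
axis [0.6303 0.0597 0.0429] tilt 66.1 -4.5 F [ 5.1 -0.2  5.1] M [ 0.02 -0.18  0.03] open 0.398 bed x,y 4.5 117.1
```

Request:
play_rows:
  plan:
    - [[0,0,0,0,0,0,0.35],[0,0,0,0,0,0,0.35],[0,0,0,0,0,0,0.35],[0,0,0,0,0,0,0.35],[0,0,0,0,0,0,0.35]]

```text
time_s: 23.6
position: [0.6143, 0.0611, 0.0346]
tcp_rot: [[0.401, -0.077, -0.913], [-0.034, -0.997, 0.07], [-0.915, 0.003, -0.402]]
force: [-1.4, -0.2, 2.9]
opening: 0.661
```

Request:
play_rows:
  plan:
    - [[0.1,0,0.1,0,0,0,0.35],[0.1,0,0.3,0,0,0,0.35],[0.1,0,0.5,0,-0.02,0,0.35],[0,0,0.6,0,-0.045,0,0.35],[-0.1,-0.2,0.5,0,-0.045,0,0.35],[-0.2,-0.4,0.4,0,-0.045,0,0.35],[-0.4,-0.5,0.3,0,-0.045,0,0.35],[-0.5,-0.5,0,0,-0.045,0,0.35],[-0.5,-0.5,0,0,-0.045,0,0.35],[-0.5,-0.5,0,0,-0.045,0,0.35],[-0.3,-0.3,0,0,0,0,0.35],[0,0,0,0,0,0,0.35]]

```text
time_s: 24.8
position: [0.5024, -0.0855, 0.1715]
tcp_rot: [[0.994, -0.044, -0.1], [-0.038, -0.997, 0.069], [-0.103, -0.065, -0.993]]
force: [2.0, 1.0, -0.1]
opening: 0.678
```

Request:
play_rows:
  plan:
    - [[0,0,0,0,0,0,0.35],[0,0,0,0,0,0,0.35]]

```text
time_s: 25.0
position: [0.5073, -0.0842, 0.1702]
tcp_rot: [[0.994, -0.04, -0.098], [-0.033, -0.997, 0.069], [-0.101, -0.065, -0.993]]
force: [-0.0, -0.4, -0.1]
opening: 0.675
```

Run:
```python
from h import *
import pickle
chk(); s=read_state(); im=capture("wrist"); cv2.imwrite("pics/w9.png",im[...,::-1]); pickle.dump(s,open("w9.pkl","wb"))
cv2.imwrite("pics/w9b.png",cv2.resize(im,(640,480))[...,::-1])
plan([(.4583,-.192,.11,-10,0,7,.35)])
```

```text
axis [ 0.5088 -0.0853  0.1861] tilt 5.8 -2.3 F [-0.  -0.4 -0.1] M [-0.01 -0.03 -0.02] open 0.675 bed x,y -105.2 -37.0
now [ 0.5086 -0.085   0.1857] 5.9 -2.3 t 25.1
[[-0.13, -0.33, -0.22, -0.0212, -0.0115, 0.0013, 0.35], [-0.13, -0.3, -0.21, -0.0004, -0.0126, 0.0018, 0.35], [-0.13, -0.31, -0.22, -0.0004, -0.0126, 0.0019, 0.35], [-0.13, -0.3, -0.22, -0.0002, -0.0127, 0.0018, 0.35], [-0.14, -0.31, -0.21, -0.0002, -0.0126, 0.0018, 0.35], [-0.13, -0.31, -0.22, -0.0001, -0.0126, 0.0018, 0.35], [-0.13, -0.3, -0.21, 0, -0.0126, 0.0019, 0.35]]
```

View pics/w9b.png

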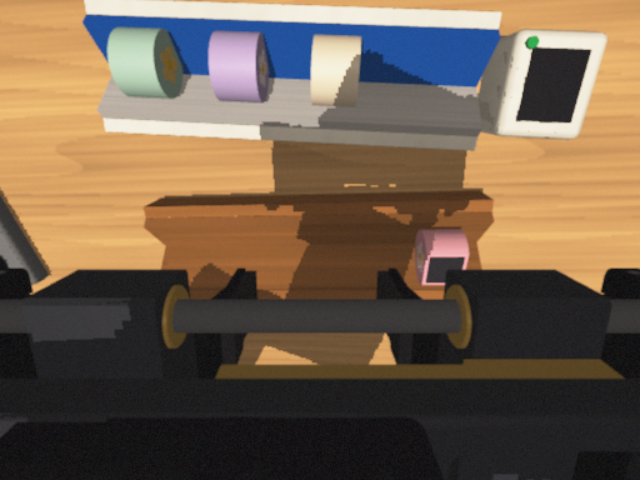

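Request:
play_rows:
  plan:
    - [[-0.13,-0.33,-0.22,-0.0212,-0.0115,0.0013,0.35],[-0.13,-0.3,-0.21,0,-0.0126,0.0018,0.35],[-0.13,-0.31,-0.22,0,-0.0126,0.0018,0.35],[-0.13,-0.3,-0.22,0,-0.0126,0.0018,0.35],[-0.14,-0.31,-0.21,0,-0.0126,0.0018,0.35],[-0.13,-0.31,-0.22,0,-0.0126,0.0018,0.35],[-0.13,-0.3,-0.21,0,-0.0126,0.0018,0.35],[0,0,0,0,0,0,0.35],[0,0,0,0,0,0,0.35],[0,0,0,0,0,0,0.35]]

```text
time_s: 26.05
position: [0.4602, -0.1918, 0.0942]
tcp_rot: [[0.985, 0.0, 0.172], [-0.0, -1.0, 0.004], [0.172, -0.004, -0.985]]
force: [0.6, 0.3, 0.2]
opening: 0.678
```

Run:
```python
from h import *
import pickle
s=pickle.load(open("w9.pkl","rb")); im=cv2.imread("pics/w9.png")[...,::-1]
for u,ys in((110,.117),(188,.039)):
    c=np.median(im[:,u-3:u+4],1).astype(int)[:,0]; d=np.diff(c); v1=16+np.argmax(d[16:40])+1; 
    print("r",c[70:90].tolist()); v2=70+np.argmin(c[70:86])+.5; print(v1,v2); sil("wrist",[(u,v1),(u,v2)],s,ys)
for xc in(.456,.4585,.461):
  print(xc,[np.round(hit(*ray("wrist",(u*.8,v*.8),s),(xc,.0468)),4).tolist() for u,v in((446,257),(447,284),(421,257),(468,257))])
chk(); print(read_state()["joint_positions"].round(0)); plan([(.4583,-.192,.0468,-10,0,5,.35)])
```

```text
r [160, 154, 149, 143, 137, 126, 113, 138, 171, 187, 187, 185, 189, 190, 187, 187, 187, 186, 187, 186]
22 76.5
home [np.float64(26.7), np.float64(-24.3)]
round [np.float64(30.9), np.float64(-19.2)]
wrong [np.float64(36.6), np.float64(-14.3)]
r [193, 189, 185, 180, 174, 170, 162, 152, 146, 134, 122, 160, 185, 186, 183, 185, 187, 188, 190, 190]
25 80.5
home [np.float64(26.3), np.float64(-25.0)]
round [np.float64(30.4), np.float64(-20.0)]
wrong [np.float64(36.2), np.float64(-15.0)]
0.456 [[23.7576, -0.1888], [-48.7862, -0.194], [24.2292, -0.1676], [23.3466, -0.2073]]
0.4585 [[18.6793, -0.1885], [-61.765, -0.1953], [19.1514, -0.1674], [18.2675, -0.207]]
0.461 [[13.5582, -0.1883], [-61.765, -0.1949], [14.0349, -0.1672], [13.142, -0.2067]]
axis [ 0.4575 -0.1919  0.11  ] tilt -9.9 0.0 F [0.6 0.3 0.2] M [0.02 0.15 0.  ] open 0.678 bed x,y -148.0 -147.3
[-40.  26. 113.  12.  34.  40.]
now [ 0.4575 -0.1919  0.11  ] -9.9 0.0 t 26.1
[[0, 0, -0.25, -0.0014, -0.0001, -0.0001, 0.35], [0.01, 0, -0.26, 0, -0.0001, 0, 0.35], [0, 0, -0.25, 0, -0.0001, 0, 0.35], [0, 0, -0.25, 0, -0.0002, 0, 0.35], [0.01, 0, -0.25, 0, -0.0001, 0, 0.35]]
```

Run:
```python
from h import *
plan([(.4583,-.1905,.0468,-18,0,7,.35)])
```

```text
now [ 0.4575 -0.1919  0.11  ] -9.9 0.0 t 26.1
[[0.01, 0, -0.18, -0.0014, -0.0064, -0.0002, 0.35], [0.01, 0.01, -0.18, 0, -0.0065, 0, 0.35], [0.01, 0, -0.18, 0, -0.0064, 0, 0.35], [0.01, 0, -0.18, 0, -0.0064, 0, 0.35], [0, 0.01, -0.18, 0, -0.0065, 0, 0.35], [0.01, 0, -0.17, 0, -0.0064, 0, 0.35], [0.01, 0.01, -0.18, 0, -0.0064, 0, 0.35]]
```

Request:
play_rows:
  plan:
    - [[0.01,0,-0.18,-0.0014,-0.0064,0,0.35],[0.01,0.01,-0.18,0,-0.0064,0,0.35],[0.01,0,-0.18,0,-0.0064,0,0.35],[0.01,0,-0.18,0,-0.0064,0,0.35],[0,0.01,-0.18,0,-0.0064,0,0.35],[0.01,0,-0.17,0,-0.0064,0,0.35],[0.01,0.01,-0.18,0,-0.0064,0,0.35],[0,0,0,0,0,0,0.35],[0,0,0,0,0,0,0.35],[0,0,0,0,0,0,0.35]]

```text
time_s: 27.05
position: [0.4628, -0.1906, 0.0321]
tcp_rot: [[0.951, 0.001, 0.309], [0.001, -1.0, -0.0], [0.309, 0.001, -0.951]]
force: [-0.1, -0.3, -0.4]
opening: 0.677
```

Run:
```python
from h import *
chk(); print(read_state()["joint_positions"].round(0)); plan([(.4583,-.1905,.0468,-18,0,3,.35)])
```

```text
axis [ 0.4579 -0.1906  0.0474] tilt -18.0 0.0 F [-0.1 -0.3 -0.4] M [-0.03  0.19  0.02] open 0.677 bed x,y -147.7 -145.9
[-44.  34. 121.  48.  17.   0.]
now [ 0.4579 -0.1906  0.0474] -18.0 0.0 t 27.1
[[0, 0, 0, 0.0002, 0, -0.0002, 0.35], [0.01, 0, -0.01, 0, 0, 0, 0.35], [0, 0, 0, 0, 0, 0, 0.35]]
```

Request:
play_rows:
  plan:
    - [[0,0,0,0,0,0,-0.5],[0,0,0,0,0,0,-0.5],[0,0,0,0,0,0,-0.5],[0,0,0,0,0,0,-0.5],[0,0,0,0,0,0,-0.5],[0,0,0,0,0,0,-0.5]]

```text
time_s: 27.65
position: [0.4618, -0.1907, 0.0319]
tcp_rot: [[0.951, -0.001, 0.308], [-0.001, -1.0, -0.0], [0.308, -0.0, -0.951]]
force: [-1.2, 0.1, 5.4]
opening: 0.276
```

Request:
play_rows:
  plan:
    - [[0,0,0.2,0,0,0,-0.5],[0,0,0.3,0,0.006,0,-0.5],[0,0,0.3,0,0.012,0,-0.5],[0,0,0.3,0,0.012,0,-0.5],[0,0,0.3,0,0.012,0,-0.5],[0,0,0.2,0,0.012,0,-0.5],[0,0,0,0,0,0,-0.5],[0,0,0,0,0,0,-0.5]]

```text
time_s: 28.45
position: [0.4615, -0.1901, 0.1112]
tcp_rot: [[0.99, -0.0, 0.143], [-0.001, -1.0, 0.001], [0.143, -0.001, -0.99]]
force: [-0.6, 0.2, -0.8]
opening: 0.251
```

Run:
```python
from h import *
chk(); print(read_state()["joint_positions"].round(0)); x,y=slot(-114e-3)
plan([(x-.002,y,.125,25,YAW,5,-.5),(x-.002,y,.125,62,YAW,6,-.5)])
```

```text
axis [ 0.4592 -0.1901  0.1271] tilt -8.2 -0.0 F [-0.6  0.2 -0.8] M [ 0.04  0.09 -0.02] open 0.251 bed x,y -146.4 -145.3
[-39.  25. 111.   8.  38.  45.]
now [ 0.4592 -0.1901  0.1271] -8.2 -0.0 t 28.4
[[0.55, 0.08, -0.01, 0, 0.037, -0.0049, -0.5], [0.55, 0.08, -0.01, 0.0008, 0.0368, -0.005, -0.5], [0.55, 0.08, 0, 0.0015, 0.0369, -0.005, -0.5], [0.55, 0.08, 0, 0.002, 0.0368, -0.0049, -0.5], [0.55, 0.08, 0.01, 0.0026, 0.0368, -0.005, -0.5]]
[[-0.03, 0.01, 0.01, 0.0027, 0.0342, 0, -0.5], [-0.03, 0, 0.02, 0.0027, 0.0341, 0, -0.5], [-0.03, 0, 0.02, 0.0027, 0.0342, 0, -0.5], [-0.02, 0, 0.03, 0.0027, 0.0341, 0, -0.5], [-0.02, 0, 0.03, 0.0026, 0.0342, 0, -0.5], [-0.02, 0.01, 0.03, 0.0027, 0.0342, 0, -0.5]]
```

Run:
```python
from h import *
import pickle
s=read_state(); w=capture("wrist"); t=capture("top"); sc=capture("scene"); pickle.dump(s,open("w10.pkl","wb")); cv2.imwrite("pics/w10.png",w[...,::-1])
b=cv2.resize(t[150:280,180:360],(400,289)); c=cv2.resize(sc[110:240,180:360],(400,289)); a=cv2.resize(w,(400,300))
out=np.zeros((600,800,3),np.uint8); out[:300,:400]=a; out[:289,400:]=b; out[300:589,:400]=c; out[300:,400:]=cv2.resize(w[130:280,160:360],(400,300))
cv2.imwrite("pics/x10.png",out[...,::-1]); chk()
```

```text
axis [ 0.4583 -0.1898  0.1263] tilt -8.1 -0.1 F [-0.6 -0.2  0.1] M [-0.01  0.1  -0.01] open 0.25 bed x,y -147.4 -145.1
```

View pics/x10.png

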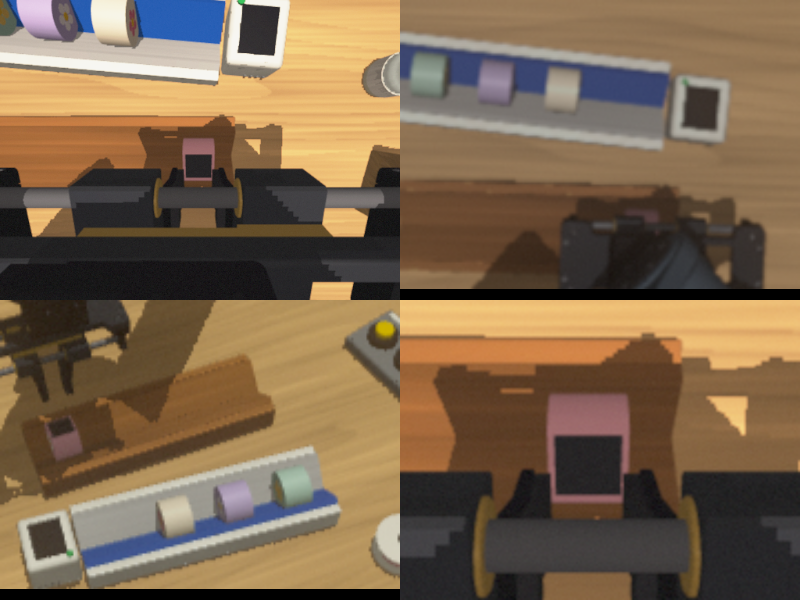

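Run:
```python
from h import *
import pickle
s=pickle.load(open("w10.pkl","rb"))
for xc in(.452,.455,.4585,.461):
  print(xc,[np.round(hit(*ray("wrist",(160+(u-400)/2,130+(v-300)/2),s),(xc,.0468)),4).tolist() for u,v in((588,435),(588,496),(549,470),(627,470))])
u=np.array([0,1.,0])
for v in(393,502):
    o,d=ray("wrist",(160+94,130+(v-300)/2),s); m=np.cross(d,u); m/=np.linalg.norm(m); print("sil mm",[round((o-np.array([x,0,.0468]))@m*1000,1) for x in(.455,.458,.461)])
```

```text
0.452 [[31.2233, -0.1911], [-33.1112, -0.1911], [-3.2625, -0.1742], [-3.2404, -0.2081]]
0.455 [[24.2285, -0.1911], [-43.8135, -0.1912], [-10.1438, -0.1741], [-10.1207, -0.2081]]
0.4585 [[16.3594, -0.1911], [-64.5219, -0.1912], [-18.6307, -0.1741], [-18.6057, -0.2082]]
0.461 [[10.84, -0.1911], [-75.609, -0.1912], [-25.167, -0.174], [-25.1399, -0.2083]]
sil mm [np.float64(27.2), np.float64(24.2), np.float64(21.2)]
sil mm [np.float64(-24.7), np.float64(-27.6), np.float64(-30.5)]
```

Pink is unmoved at y=-0.191: that grip closed on nothing. I'll open again and grip at -10° tilt, which worked before.

Run:
```python
from h import *
plan([(.4575,-.191,.10,-8,0,5,.35),(.4575,-.191,.0468,-10,0,5,.35)])
```

```text
now [ 0.4583 -0.1898  0.1263] -8.1 -0.1 t 28.6
[[0, -0.01, -0.11, -0.0008, 0.0001, 0, 0.35], [-0.01, 0, -0.1, 0, 0.0001, 0.0001, 0.35], [0, 0, -0.11, 0, 0.0001, 0.0001, 0.35], [0, -0.01, -0.1, 0, 0.0001, 0.0001, 0.35], [-0.01, 0, -0.11, 0, 0.0002, 0.0001, 0.35]]
[[0.01, 0, -0.21, 0, -0.0023, 0, 0.35], [0, 0, -0.21, 0, -0.0022, 0, 0.35], [0, 0, -0.21, 0, -0.0022, 0, 0.35], [0, 0, -0.22, 0, -0.0022, 0, 0.35], [0, 0, -0.21, 0, -0.0023, 0, 0.35]]
```

Request:
play_rows:
  plan:
    - [[0,0,0,0,0,0,0.35],[0,-0.01,-0.11,0,0,0,0.35],[-0.01,-0.01,-0.1,0,0,0,0.35],[0,0,-0.1,0,0,0,0.35],[0,-0.01,-0.11,0,0,0,0.35],[0,0,-0.11,0,0,0,0.35],[0.01,0,-0.21,0,-0.0022,0,0.35],[0,0,-0.21,0,-0.0022,0,0.35],[0,0,-0.21,0,-0.0022,0,0.35],[0,0,-0.22,0,-0.0022,0,0.35],[0,0,-0.21,0,-0.0022,0,0.35],[0,0,0,0,0,0,0.35]]

```text
time_s: 29.8
position: [0.4607, -0.1912, 0.0305]
tcp_rot: [[0.985, -0.001, 0.174], [-0.002, -1.0, 0.003], [0.174, -0.003, -0.985]]
force: [-0.2, 0.1, 0.1]
opening: 0.675
```

Request:
play_rows:
  plan:
    - [[0,0,0,0,0,0,0.35],[0,0,0,0,0,0,-0.5],[0,0,0,0,0,0,-0.5],[0,0,0,0,0,0,-0.5],[0,0,0,0,0,0,-0.5],[0,0,0,0,0,0,-0.5],[0,0,0,0,0,0,-0.5]]

```text
time_s: 30.5
position: [0.4618, -0.1921, 0.0321]
tcp_rot: [[0.984, -0.001, 0.177], [-0.001, -1.0, 0.0], [0.177, -0.0, -0.984]]
force: [-0.3, -0.1, 1.8]
opening: 0.274
```

Run:
```python
from h import *
chk(); print(read_state()["joint_positions"].round(0)); x,y=slot(-114e-3)
plan([(.4575,-.191,.125,-8,0,3,-.5),(x-.002,y,.125,25,YAW,4,-.5),(x-.002,y,.125,62,YAW,5,-.5)])
```

```text
axis [ 0.459  -0.1921  0.0479] tilt -10.2 -0.0 F [-0.3 -0.1  1.8] M [ 0.02  0.09 -0.02] open 0.274 bed x,y -146.5 -147.4
[-40.  34. 115.  16.  24.  35.]
now [ 0.459  -0.1921  0.0479] -10.2 -0.0 t 30.5
[[-0.01, 0.01, 0.51, -0.0001, 0.0041, 0.0003, -0.5], [-0.02, 0, 0.52, 0, 0.004, 0, -0.5], [-0.01, 0.01, 0.51, 0, 0.0041, 0, -0.5]]
[[0.69, 0.11, 0, 0.0005, 0.0458, -0.0063, -0.5], [0.7, 0.1, 0, 0.0013, 0.0459, -0.0062, -0.5], [0.69, 0.11, 0.01, 0.0023, 0.0457, -0.0062, -0.5], [0.7, 0.11, 0.02, 0.0031, 0.0458, -0.0063, -0.5]]
[[-0.03, 0, 0.02, 0.0032, 0.0409, 0, -0.5], [-0.04, 0, 0.02, 0.0033, 0.041, 0, -0.5], [-0.03, 0, 0.03, 0.0032, 0.041, 0, -0.5], [-0.02, 0.01, 0.03, 0.0032, 0.041, 0, -0.5], [-0.03, 0, 0.04, 0.0032, 0.041, 0, -0.5]]
```

Run:
```python
from h import *
w=capture("wrist"); t=capture("top"); sc=capture("scene"); chk()
out=np.zeros((600,800,3),np.uint8); out[:300,:400]=cv2.resize(sc[125:200,180:280],(400,300)); out[:300,400:]=cv2.resize(t[210:285,240:340],(400,300)); out[300:,:400]=cv2.resize(w[130:280,160:360],(400,300))
cv2.imwrite("pics/x11.png",out[...,::-1])
```

```text
axis [ 0.459  -0.1921  0.0478] tilt -10.2 -0.1 F [0.1 0.3 0.7] M [-0.04  0.12 -0.06] open 0.254 bed x,y -146.5 -147.4
```

View pics/x11.png

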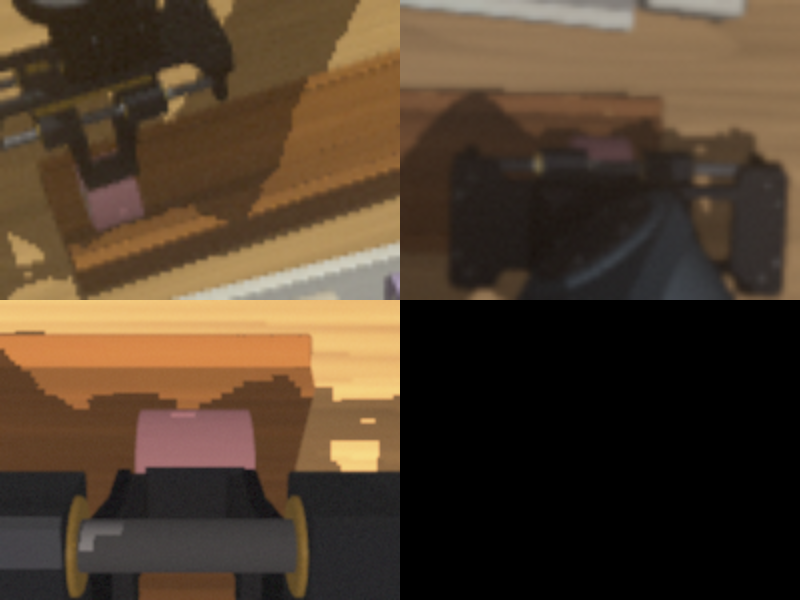

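Request:
play_rows:
  plan:
    - [[0,0,0,0,0,0,-1],[0,0,0,0,0,0,-1],[0,0,0,0,0,0,-1],[0,0,0,0,0,0,-1],[0,0,0,0,0,0,-1]]

```text
time_s: 31.15
position: [0.4617, -0.1919, 0.0319]
tcp_rot: [[0.984, -0.001, 0.177], [-0.001, -1.0, 0.001], [0.177, -0.001, -0.984]]
force: [0.1, -0.4, 0.4]
opening: 0.009
```

Request:
play_rows:
  plan:
    - [[0,0,0.2,0,0,0,-1],[0,0,0.3,0,0,0,-1],[0,0,0.3,0,0,0,-1],[0,0,0.2,0,0,0,-1],[0,0,0,0,0,0,-1]]

```text
time_s: 31.65
position: [0.4626, -0.1927, 0.0837]
tcp_rot: [[0.984, -0.001, 0.179], [-0.0, -1.0, -0.002], [0.179, 0.002, -0.984]]
force: [-0.1, -0.3, -0.0]
opening: 0.009
```

Run:
```python
from h import *
s=read_state(); w=capture("wrist"); sc=capture("scene"); chk()
cv2.imwrite("pics/w12.png",w[...,::-1]); cv2.imwrite("pics/s12.png",sc[...,::-1])
out=np.zeros((300,800,3),np.uint8); out[:,:400]=cv2.resize(sc[125:200,180:280],(400,300)); out[:,400:]=cv2.resize(w[130:280,160:360],(400,300))
cv2.imwrite("pics/x12.png",out[...,::-1])
```

```text
axis [ 0.4589 -0.192   0.098 ] tilt -10.2 -0.0 F [-0.6 -0.6 -0.5] M [ 0.02  0.11 -0.02] open 0.004 bed x,y -146.6 -147.3
```

View pics/x12.png

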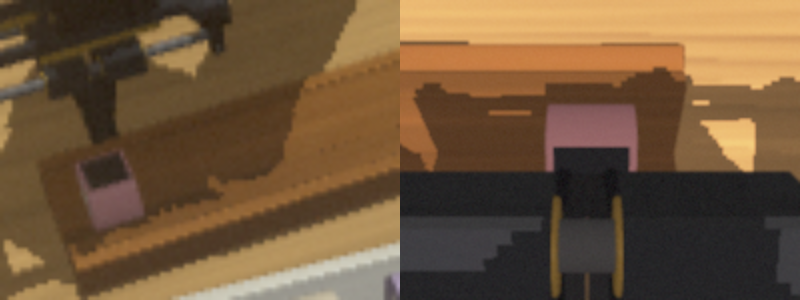

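Run:
```python
from h import *
s=read_state()
def proj(n,X):
    c=camera_params(n); p=c["intrinsics"]@(c["R"]@X+c["t"]); return (p[:2]/p[2]).round(1)
print("tcp expected",proj("scene",s["position"]),"seen 205.8,160.8")
for p in((.4565,-.191,.0728),(.4565,-.191,.0468)): print("weight",proj("scene",np.array(p)),"felt centre seen",(180+105/4,125+170/4))
print("ray of seen tip at z=.084",onz(*ray("scene",(205.8,160.8)),.084),onz(*ray("scene",(205.8,160.8)),.073))
```

```text
tcp expected [206.5 166.3] seen 205.8,160.8
weight [206.6 166.6] felt centre seen (206.25, 167.5)
weight [207.5 171.7] felt centre seen (206.25, 167.5)
ray of seen tip at z=.084 [ 0.44398052 -0.18831875  0.084     ] [ 0.43611022 -0.18698138  0.073     ]
```

Request:
play_rows:
  plan:
    - [[0,0,-0.15,0,0,0,-1],[0,0,-0.12,0,0,0,-1],[0,0,0,0,0,0,-1]]

```text
time_s: 32.05
position: [0.4607, -0.1912, 0.0668]
tcp_rot: [[0.985, -0.001, 0.174], [-0.002, -1.0, 0.003], [0.174, -0.003, -0.985]]
force: [0.0, -0.3, 0.1]
opening: 0.007
```

Request:
play_rows:
  plan:
    - [[0,0,-0.06,0,0,0,-1],[0,0,0,0,0,0,-1]]

```text
time_s: 32.25
position: [0.4614, -0.1918, 0.0648]
tcp_rot: [[0.984, -0.001, 0.176], [-0.001, -1.0, 0.001], [0.176, -0.001, -0.984]]
force: [-0.9, -0.5, -0.8]
opening: 0.003
```

Request:
play_rows:
  plan:
    - [[0,0,-0.06,0,0,0,-1],[0,0,0,0,0,0,-1]]

```text
time_s: 32.45
position: [0.4616, -0.1919, 0.0622]
tcp_rot: [[0.984, -0.001, 0.176], [-0.001, -1.0, 0.001], [0.176, -0.001, -0.984]]
force: [-0.4, 0.7, 0.1]
opening: 0.009
```

Request:
play_rows:
  plan:
    - [[0,0,-0.06,0,0,0,-1],[0,0,0,0,0,0,-1]]

```text
time_s: 32.65
position: [0.4616, -0.1918, 0.0593]
tcp_rot: [[0.984, -0.001, 0.176], [-0.001, -1.0, 0.001], [0.176, -0.001, -0.984]]
force: [-0.0, 1.0, 1.3]
opening: 0.005
```

Request:
play_rows:
  plan:
    - [[0,0,-0.06,0,0,0,-1],[0,0,-0.06,0,0,0,-1],[0,0,0,0,0,0,-1]]

```text
time_s: 32.95
position: [0.4615, -0.1918, 0.0531]
tcp_rot: [[0.984, -0.001, 0.176], [-0.001, -1.0, 0.001], [0.176, -0.001, -0.984]]
force: [0.1, 0.9, -0.6]
opening: 0.005
```

Request:
play_rows:
  plan:
    - [[0,0,-0.06,0,0,0,-1],[0,0,-0.06,0,0,0,-1],[0,0,0,0,0,0,-1]]

```text
time_s: 33.25
position: [0.4615, -0.1918, 0.0471]
tcp_rot: [[0.984, -0.001, 0.176], [-0.001, -1.0, 0.001], [0.176, -0.001, -0.984]]
force: [-0.2, -0.3, -0.1]
opening: 0.006
```

Request:
play_rows:
  plan:
    - [[0,0,-0.06,0,0,0,-1],[0,0,-0.06,0,0,0,-1],[0,0,0,0,0,0,-1]]

```text
time_s: 33.55
position: [0.4615, -0.1918, 0.0411]
tcp_rot: [[0.984, -0.001, 0.176], [-0.001, -1.0, 0.001], [0.176, -0.001, -0.984]]
force: [-0.3, -0.4, 0.0]
opening: 0.006
```

Request:
play_rows:
  plan:
    - [[0.06,0,0,0,0,0,-1],[0.06,0,0,0,0,0,-1],[0.06,0,0,0,0,0,-1],[0,0,0,0,0,0,-1]]

```text
time_s: 33.95
position: [0.4715, -0.1923, 0.0417]
tcp_rot: [[0.984, -0.0, 0.178], [-0.0, -1.0, -0.0], [0.178, 0.0, -0.984]]
force: [0.4, 0.6, -0.4]
opening: 0.004
```

Run:
```python
from h import *
w=capture("wrist"); sc=capture("scene"); chk()
out=np.zeros((300,800,3),np.uint8); out[:,:400]=cv2.resize(sc[125:200,180:280],(400,300)); out[:,400:]=cv2.resize(w[130:280,160:360],(400,300))
cv2.imwrite("pics/x13.png",out[...,::-1])
```

```text
axis [ 0.468  -0.1919  0.0573] tilt -10.2 -0.0 F [-0.5  0.3 -0.2] M [0.02 0.14 0.05] open 0.004 bed x,y -137.5 -146.4
```

View pics/x13.png

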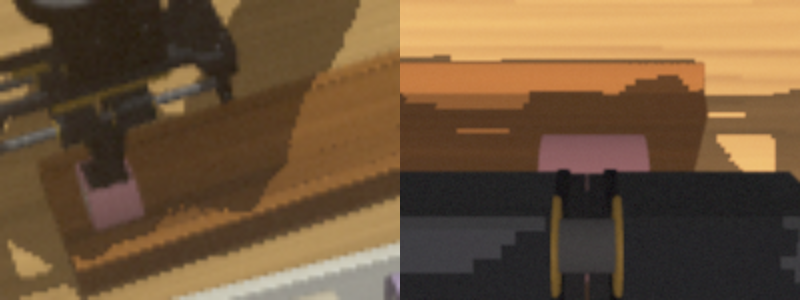

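The closed fingers pass through pink without any force. I'll back out and make one clean attempt with the tool straight down, as worked for cream.

Request:
play_rows:
  plan:
    - [[-0.1,0,0.3,0,0,0,-1],[-0.1,0,0.5,0,0,0,-1],[0,0,0.5,0,0.02,0,-1],[0,0,0.3,0,0.036,0,0.35],[0,0,0,0,0,0,0.35],[0,0,0,0,0,0,0.35],[0,0,0,0,0,0,0.35],[0,0,0,0,0,0,0.35],[0,0,0,0,0,0,0.35],[0,0,0,0,0,0,0.35]]

```text
time_s: 35.05
position: [0.46, -0.1918, 0.1209]
tcp_rot: [[1.0, -0.002, 0.001], [-0.002, -1.0, 0.001], [0.001, -0.001, -1.0]]
force: [0.3, 1.1, -0.6]
opening: 0.558
```

Run:
```python
from h import *
import pickle
chk(); s=read_state(); w=capture("wrist"); cv2.imwrite("pics/w14.png",w[...,::-1]); pickle.dump(s,open("w14.pkl","wb"))
m=cv2.inRange(hsv(w),np.array((165,40,80)),np.array((180,170,255))); print([tuple(map(float,b)) for b in blobs(m>0,60)][:5])
plan([(.4575,-.191,.0468,0,0,7,.35)])
```

```text
axis [ 0.46   -0.1918  0.1369] tilt -0.1 -0.1 F [ 0.3  1.1 -0.6] M [0.03 0.08 0.  ] open 0.558 bed x,y -145.5 -147.0
[(909.0, 255.8, 182.0, 237.0, 165.0, 39.0, 51.0), (83.0, 162.6, 15.2, 158.0, 4.0, 9.0, 23.0)]
now [ 0.4602 -0.1919  0.1371] -0.1 -0.1 t 35.1
[[-0.01, 0, -0.26, -0.0004, -0.0001, 0, 0.35], [-0.01, 0.01, -0.26, 0, 0.0001, 0.0001, 0.35], [0, 0, -0.25, 0, 0, 0, 0.35], [-0.01, 0, -0.26, 0, 0.0001, 0.0001, 0.35], [-0.01, 0, -0.26, 0, 0.0001, 0.0001, 0.35], [-0.01, 0.01, -0.26, 0, 0.0001, 0.0001, 0.35], [0, 0, -0.26, 0, 0.0001, 0.0001, 0.35]]
```

Request:
play_rows:
  plan:
    - [[0,0,0,0,0,0,0.35],[0,0,0,0,0,0,0.35],[0,0,-0.26,0,0,0,0.35],[-0.01,0.01,-0.26,0,0,0,0.35],[0,0,-0.25,0,0,0,0.35],[-0.01,0,-0.26,0,0,0,0.35],[-0.01,0,-0.26,0,0,0,0.35],[-0.01,0.01,-0.26,0,0,0,0.35],[0,0,-0.26,0,0,0,0.35],[0,0,0,0,0,0,0.35],[0,0,0,0,0,0,0.35]]

```text
time_s: 36.2
position: [0.4588, -0.191, 0.031]
tcp_rot: [[1.0, -0.001, 0.002], [-0.001, -1.0, 0.001], [0.002, -0.001, -1.0]]
force: [0.4, 0.3, -0.0]
opening: 0.672
```

Request:
play_rows:
  plan:
    - [[0,0,0,0,0,0,-0.5],[0,0,0,0,0,0,-0.5],[0,0,0,0,0,0,-0.5],[0,0,0,0,0,0,-0.5],[0,0,0,0,0,0,-0.5],[0,0,0,0,0,0,-0.5]]

```text
time_s: 36.8
position: [0.4591, -0.1912, 0.0313]
tcp_rot: [[1.0, -0.001, 0.003], [-0.001, -1.0, -0.0], [0.003, 0.0, -1.0]]
force: [0.1, 1.1, 2.2]
opening: 0.359
```

Run:
```python
from h import *
chk(); x,y=slot(-114e-3)
plan([(.4575,-.191,.125,0,0,3,-.5),(x-.002,y,.125,25,YAW,4,-.5),(x-.002,y,.125,62,YAW,5,-.5)])
```

```text
axis [ 0.4591 -0.1912  0.0473] tilt -0.1 -0.1 F [0.1 1.1 2.2] M [ 0.04 -0.08 -0.03] open 0.359 bed x,y -146.5 -146.4
now [ 0.4591 -0.1912  0.0473] -0.1 -0.1 t 36.8
[[-0.01, 0, 0.52, 0, 0.0004, -0.0001, -0.5], [-0.01, 0, 0.52, 0, 0.0002, 0.0002, -0.5], [-0.01, 0, 0.51, 0, 0.0002, 0.0002, -0.5]]
[[0.7, 0.11, 0.01, 0.0004, 0.0347, -0.0062, -0.5], [0.71, 0.1, 0, 0.001, 0.0347, -0.0063, -0.5], [0.71, 0.11, 0.01, 0.0017, 0.0347, -0.0062, -0.5], [0.71, 0.11, 0.01, 0.0024, 0.0347, -0.0063, -0.5]]
[[-0.04, 0, 0.02, 0.0032, 0.041, 0.0001, -0.5], [-0.03, 0, 0.03, 0.0032, 0.0409, 0, -0.5], [-0.03, 0, 0.03, 0.0032, 0.041, 0, -0.5], [-0.03, 0.01, 0.03, 0.0033, 0.041, -0.0001, -0.5], [-0.02, 0, 0.03, 0.0032, 0.041, 0.0001, -0.5]]
```

Request:
play_rows:
  plan:
    - [[0,0,0,0,0,0,-0.5],[0,0,0,0,0,0,-0.5]]

```text
time_s: 37.0
position: [0.4591, -0.1912, 0.0312]
tcp_rot: [[1.0, -0.001, 0.002], [-0.001, -1.0, 0.0], [0.002, -0.0, -1.0]]
force: [1.4, 0.2, 2.8]
opening: 0.361
```

Request:
play_rows:
  plan:
    - [[0,0,0,0,0,0,-0.5],[0,0,0,0,0,0,-0.5],[0,0,0,0,0,0,-0.5]]

```text
time_s: 37.3
position: [0.459, -0.1912, 0.0312]
tcp_rot: [[1.0, -0.001, 0.002], [-0.001, -1.0, 0.0], [0.002, -0.0, -1.0]]
force: [0.6, 0.1, 4.1]
opening: 0.364
```

It holds now, with the opening steady at 0.36. I'll lift slowly and check.

Request:
play_rows:
  plan:
    - [[0,0,0.1,0,0,0,-0.5],[0,0,0.2,0,0,0,-0.5],[0,0,0.3,0,0,0,-0.5],[0,0,0.4,0,0,0,-0.5],[0,0,0.4,0,0,0,-0.5],[0,0,0.2,0,0,0,-0.5],[0,0,0,0,0,0,-0.5]]

```text
time_s: 38.0
position: [0.4594, -0.1915, 0.1124]
tcp_rot: [[1.0, -0.001, 0.004], [-0.001, -1.0, -0.001], [0.004, 0.001, -1.0]]
force: [-0.2, -0.1, -1.2]
opening: 0.352
```

Run:
```python
from h import *
import pickle
chk(); s=read_state(); w=capture("wrist"); sc=capture("scene"); cv2.imwrite("pics/w15.png",w[...,::-1])
m=cv2.inRange(hsv(w),np.array((165,40,80)),np.array((180,170,255))); print([tuple(map(float,b)) for b in blobs(m>0,60)][:5])
out=np.zeros((300,800,3),np.uint8); out[:,:400]=cv2.resize(sc[115:205,180:300],(400,300)); out[:,400:]=cv2.resize(w[130:280,160:360],(400,300))
cv2.imwrite("pics/x15.png",out[...,::-1])
```

```text
axis [ 0.4593 -0.1914  0.1284] tilt -0.2 -0.1 F [-0.2 -0.1 -1.2] M [ 0.01  0.03 -0.  ] open 0.352 bed x,y -146.2 -146.6
[(1862.0, 252.9, 202.0, 224.0, 184.0, 60.0, 36.0), (100.0, 159.9, 11.2, 155.0, 0.0, 10.0, 23.0)]
```

View pics/x15.png

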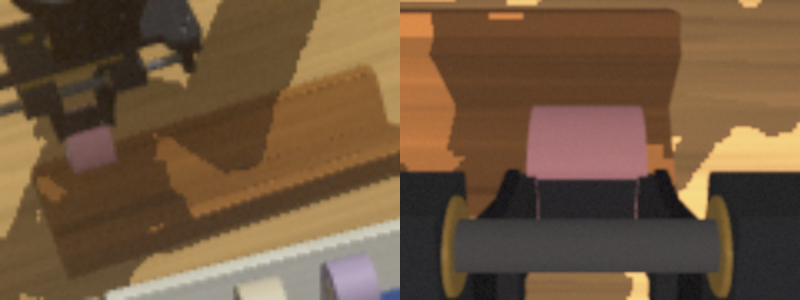

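Pink is held and clear of the trough. I'll take it to the bed now.

Run:
```python
from h import *
x,y=slot(-114e-3)
plan([(x,y,.125,27,YAW,5,-.5),(x,y,.125,60,YAW,5,-.5),(x,y,.07,60,YAW,2,-.5)])
plan([(x,y,.125,60,YAW,10,-.5)]) if 0 else None
```

```text
now [ 0.4583 -0.1907  0.1268] -0.1 -0.1 t 38.1
[[0.57, 0.08, -0.01, 0, 0.0299, -0.0051, -0.5], [0.57, 0.09, 0, 0.0008, 0.0301, -0.0049, -0.5], [0.56, 0.08, 0, 0.0012, 0.0301, -0.0049, -0.5], [0.57, 0.08, 0, 0.0016, 0.0301, -0.0049, -0.5], [0.57, 0.09, 0.01, 0.0022, 0.03, -0.0049, -0.5]]
[[-0.03, 0, 0.02, 0.0028, 0.0366, 0, -0.5], [-0.03, 0, 0.02, 0.0029, 0.0365, 0, -0.5], [-0.03, 0.01, 0.03, 0.0029, 0.0366, 0, -0.5], [-0.02, 0, 0.02, 0.0029, 0.0365, 0, -0.5], [-0.02, 0, 0.03, 0.0029, 0.0366, 0, -0.5]]
[[0, 0, -0.55, 0, 0, 0, -0.5], [0, 0, -0.55, 0, 0, 0, -0.5]]
```

Request:
play_rows:
  plan:
    - [[0.57,0.08,0,0,0.03,-0.005,-0.5],[0.57,0.09,0,0.0008,0.03,-0.0049,-0.5],[0.56,0.08,0,0.0012,0.03,-0.0049,-0.5],[0.57,0.08,0,0.0016,0.03,-0.0049,-0.5],[0.57,0.09,0.01,0.0022,0.03,-0.0049,-0.5],[-0.03,0,0.02,0.0028,0.0366,0,-0.5],[-0.03,0,0.02,0.0029,0.0366,0,-0.5],[-0.03,0.01,0.03,0.0029,0.0366,0,-0.5],[-0.02,0,0.02,0.0029,0.0366,0,-0.5],[-0.02,0,0.03,0.0029,0.0366,0,-0.5],[0,0,0,0,0,0,-0.5],[0,0,0,0,0,0,-0.5]]

```text
time_s: 39.3
position: [0.5933, -0.1691, 0.1146]
tcp_rot: [[0.496, -0.078, -0.865], [-0.038, -0.997, 0.068], [-0.867, -0.001, -0.498]]
force: [-0.1, -0.6, -0.5]
opening: 0.251
```

Run:
```python
from h import *
chk(); s=read_state(); w=capture("wrist"); cv2.imwrite("pics/w16.png",w[...,::-1])
g=cv2.cvtColor(w,cv2.COLOR_RGB2GRAY); print(np.median(g[160:250,246:260],1).astype(int).tolist())
c,_,_=center(s)
for v in(185,195,205,215,225,232): print(v,np.round(hit(*ray("wrist",(253,v),s),(c[0],c[2]))[0],1),end="; ")
x,y=slot(-114e-3)
plan([(x,y,.075,60,YAW,3,-.5),(x,y,.0475,60,YAW,5,-.5)])
```

```text
axis [ 0.6071 -0.1702  0.1226] tilt 60.2 -4.5 F [-0.1 -0.6 -0.5] M [-0.02 -0.52  0.01] open 0.251 bed x,y -0.6 -113.9
[140, 135, 135, 135, 135, 135, 135, 145, 150, 148, 144, 143, 143, 142, 142, 142, 143, 144, 142, 140, 139, 142, 140, 175, 206, 214, 213, 210, 209, 211, 208, 209, 209, 206, 207, 211, 216, 219, 221, 219, 218, 215, 213, 212, 210, 210, 211, 170, 101, 103, 105, 109, 107, 128, 190, 213, 214, 211, 208, 206, 208, 211, 212, 210, 179, 98, 37, 38, 36, 37, 35, 39, 39, 36, 37, 38, 36, 38, 37, 55, 64, 67, 70, 72, 73, 74, 75, 76, 78, 78]
185 142.2; 195 117.9; 205 102.0; 215 88.3; 225 75.4; 232 66.2; now [ 0.6077 -0.1705  0.1251] 60.0 -4.5 t 39.4
[[0, 0, -0.33, -0.0001, 0.0002, -0.0001, -0.5], [0, 0, -0.34, 0, 0, 0, -0.5], [0, 0, -0.33, 0, 0, 0, -0.5]]
[[0, 0, -0.11, 0, 0, 0, -0.5], [0, 0, -0.11, 0, 0, 0, -0.5], [0, 0, -0.11, 0, 0, 0, -0.5], [0, 0, -0.11, 0, 0, 0, -0.5], [0, 0, -0.11, 0, 0, 0, -0.5]]
```

The grip lost pink on the way. I'll find it by mask.

Run:
```python
from h import *
w=capture("wrist");t=capture("top");sc=capture("scene")
for n,im in(("wrist",w),("top",t),("scene",sc)):
    cv2.imwrite(f"pics/{n}17.png",im[...,::-1])
    m=cv2.inRange(hsv(im),np.array((160,45,60)),np.array((180,180,255))); bb=[tuple(map(float,b)) for b in blobs(m>0,15)][:6]; print(n,bb)
    if n!="wrist":
        for b in bb: print("   ",onz(*ray(n,(b[1],b[2])),.04).round(3))
```

```text
wrist [(2609.0, 252.6, 116.2, 227.0, 85.0, 54.0, 65.0), (95.0, 175.4, 113.8, 171.0, 101.0, 9.0, 25.0), (72.0, 173.2, 94.9, 170.0, 87.0, 7.0, 17.0)]
top [(16.0, 287.6, 187.2, 285.0, 186.0, 6.0, 4.0)]
    [ 0.63  -0.188  0.04 ]
scene []
```

Run:
```python
from h import *
s=read_state()
for uv in((252.6,116),(227,116),(281,116),(253,85),(253,150)): print(uv,[onz(*ray("wrist",uv,s),z).round(4).tolist() for z in(.03,.047,.06)])
out=np.zeros((600,800,3),np.uint8)
w,t,sc=[cv2.imread(f"pics/{n}17.png") for n in("wrist","top","scene")]
out[:300,:400]=cv2.resize(w,(400,300)); out[:300,400:]=cv2.resize(t[150:270,240:400],(400,300)); out[300:,:400]=cv2.resize(sc[110:260,160:360],(400,300)); out[300:,400:]=cv2.resize(w[50:200,150:350],(400,300))
cv2.imwrite("pics/x17.png",out)
```

```text
(252.6, 116) [[0.575, -0.1685, 0.03], [0.6045, -0.1708, 0.047], [0.627, -0.1726, 0.06]]
(227, 116) [[0.5767, -0.146, 0.03], [0.606, -0.1513, 0.047], [0.6284, -0.1554, 0.06]]
(281, 116) [[0.573, -0.1934, 0.03], [0.6028, -0.1925, 0.047], [0.6255, -0.1918, 0.06]]
(253, 85) [[0.6189, -0.1723, 0.03], [0.6426, -0.1741, 0.047], [0.6608, -0.1756, 0.06]]
(253, 150) [[0.5001, -0.163, 0.03], [0.5395, -0.1661, 0.047], [0.5696, -0.1684, 0.06]]
```

View pics/x17.png

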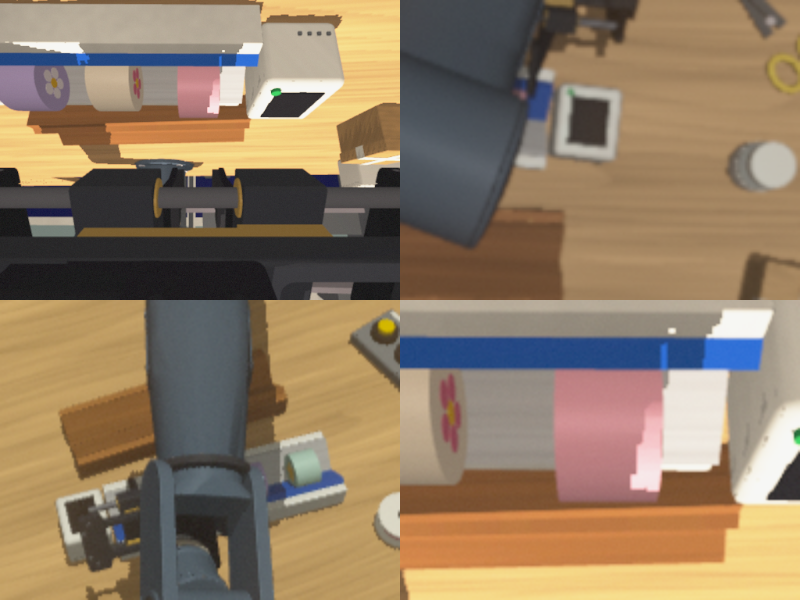

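Pink has fallen into the bed's groove at about the right place. This was the 16th and last picture, so I work from numbers from here: first its silhouette.

Run:
```python
from h import *
s=read_state(); w=cv2.imread("pics/wrist17.png")[...,::-1]
for nm,u,ys in(("pink",250,-.115),("cream",138,-.039),("lilac",20,.039)):
    c=w[128:160,u].astype(int); print(nm,c[:,0].tolist(),c[:,1].tolist())
for nm,u,v,ys in(("pink",250,149.5,-.115),("cream",138,146,-.039)): print(nm); sil("wrist",[(u,v)],s,ys)
```

```text
pink [188, 187, 186, 187, 185, 183, 182, 181, 180, 179, 177, 175, 176, 174, 170, 169, 166, 166, 163, 160, 154, 150, 143, 132, 124, 125, 181, 216, 220, 220, 209, 190] [125, 126, 126, 126, 125, 123, 124, 122, 122, 122, 121, 119, 119, 118, 118, 114, 112, 113, 111, 110, 107, 104, 99, 88, 82, 81, 116, 139, 142, 143, 133, 120]
cream [177, 176, 173, 173, 170, 169, 166, 164, 163, 160, 157, 154, 151, 146, 135, 127, 129, 128, 127, 127, 125, 124, 123, 122, 125, 121, 122, 119, 117, 159, 198, 210] [157, 158, 155, 153, 152, 152, 149, 148, 145, 144, 140, 137, 135, 130, 106, 82, 86, 83, 85, 84, 80, 82, 81, 81, 81, 80, 80, 78, 78, 102, 125, 133]
lilac [139, 134, 134, 130, 133, 132, 130, 128, 126, 124, 121, 119, 115, 209, 241, 241, 239, 241, 243, 243, 244, 246, 246, 246, 244, 243, 243, 243, 243, 243, 242, 241] [119, 116, 117, 110, 113, 113, 112, 111, 106, 105, 105, 101, 99, 159, 198, 201, 194, 200, 205, 208, 213, 218, 221, 217, 210, 204, 207, 206, 207, 205, 203, 199]
pink
home [np.float64(-33.4)]
round [np.float64(-26.8)]
wrong [np.float64(-29.4)]
cream
home [np.float64(-30.7)]
round [np.float64(-24.1)]
wrong [np.float64(-26.7)]
```

Request:
play_rows:
  plan:
    - [[0,0,0.3,0,0,0,0.35],[0,0,0.5,0,-0.03,0,0.35],[0,0,0.5,0,-0.045,0,0.35],[-0.2,0,0.3,0,-0.045,0,0.35],[-0.4,0,0,0,-0.045,0,0.35],[-0.5,0,0,0,-0.045,0,0.35],[-0.5,0,-0.3,0,-0.045,0,0.35],[-0.5,0,-0.3,0,-0.045,0,0.35],[-0.5,0,-0.3,0,-0.04,0,0.35],[-0.3,0,0,0,0,0,0.35],[0,0,0,0,0,0,0.35],[0,0,0,0,0,0,0.35]]

```text
time_s: 40.7
position: [0.4522, -0.171, 0.1555]
tcp_rot: [[0.999, -0.038, 0.021], [-0.039, -0.997, 0.064], [0.019, -0.065, -0.998]]
force: [1.0, -0.5, 0.8]
opening: 0.674
```

```bash
cat >> h.py <<'E'
def look(y,k="pink",save=None):
    """look at the weight at bed y with the wrist camera: brightness along its middle column with surface angles"""
    s=read_state(); w=capture("wrist"); 
    if save: cv2.imwrite(f"pics/{save}.png",w[...,::-1])
    P=np.array([*slot(y),.0468]); c=camera_params("wrist"); M=c["mount"]; R=s["tcp_rot"]@M[:3,:3]; o=s["tcp_rot"]@M[:3,3]+s["position"]
    f=lambda X:(lambda q:(q[:2]/q[2]))(c["intrinsics"]@(R.T@(X-o)))
    print("axis px",f(P).round(1))
    for a in range(-100,101,20):
        X=P+.026*np.array([np.sin(np.radians(a)),0,np.cos(np.radians(a))]); q=f(X); 
        u,v=q.round().astype(int)
        if 3<u<508 and 1<v<382: print(a,(u,v),np.median(w[v-1:v+2,u-3:u+4].reshape(-1,3),0).astype(int).tolist())
    return s,w
E
python3 - <<'E'
from h import *
chk(); s,w=look(-.115,save="w18")
m=cv2.inRange(hsv(w),np.array((160,45,60)),np.array((180,180,255))); bb=[tuple(map(float,b)) for b in blobs(m>0,40)][:6]; print(bb)
u=int(bb[0][1]); print(u,w[0:130,u,0].tolist())
E
```

```text
axis [ 0.4518 -0.172   0.1714] tilt -1.1 -2.2 F [ 1.  -0.5  0.8] M [-0.04 -0.01  0.  ] open 0.674 bed x,y -155.2 -127.9
axis px [254.3  24. ]
-100 (np.int64(256), np.int64(54)) [189, 148, 152]
-80 (np.int64(255), np.int64(51)) [51, 49, 52]
-60 (np.int64(254), np.int64(46)) [50, 47, 50]
-40 (np.int64(254), np.int64(37)) [50, 46, 50]
-20 (np.int64(253), np.int64(26)) [140, 99, 102]
0 (np.int64(253), np.int64(14)) [247, 223, 225]
20 (np.int64(252), np.int64(4)) [247, 206, 210]
[(387.0, 253.1, 36.1, 233.0, 23.0, 40.0, 31.0), (169.0, 257.1, 2.9, 233.0, 0.0, 42.0, 23.0)]
253 [246, 246, 246, 246, 247, 247, 247, 247, 247, 247, 247, 247, 247, 247, 247, 247, 247, 247, 247, 247, 247, 247, 247, 244, 224, 213, 140, 50, 49, 50, 50, 47, 51, 51, 47, 49, 51, 49, 51, 45, 53, 46, 47, 50, 54, 52, 48, 49, 47, 47, 47, 50, 187, 221, 175, 189, 217, 216, 213, 207, 213, 215, 216, 216, 216, 216, 217, 217, 217, 216, 238, 247, 247, 247, 247, 247, 247, 247, 247, 247, 247, 247, 223, 122, 127, 123, 224, 243, 242, 241, 240, 238, 239, 240, 241, 240, 241, 241, 241, 240, 241, 241, 241, 241, 242, 240, 238, 240, 239, 238, 240, 242, 243, 243, 242, 239, 238, 237, 239, 240, 240, 236, 232, 236, 238, 240, 212, 124, 130, 122]
```

Pink lies on its round at bed y ≈ -115 mm with its flat at about -64°, facing the robot. The plan is to grip it at +8° and turn the hand 180° about z, so that the flat mirrors to +64°. Then I tilt +62° to bring the flat to the blue wall.

Run:
```python
from h import *
x,y=slot(-115e-3)
plan([(x,y,.12,8,YAW,5,.35),(x,y,.0468,8,YAW,5,.35)])
```

```text
now [ 0.4526 -0.1723  0.1711] -1.1 -2.1 t 40.8
[[0.61, -0.02, -0.21, -0.0203, 0.0109, -0.0021, 0.35], [0.61, 0.01, -0.2, 0.0005, 0.0101, -0.0027, 0.35], [0.61, 0, -0.2, 0.0006, 0.0101, -0.0027, 0.35], [0.61, 0.01, -0.21, 0.0006, 0.01, -0.0026, 0.35], [0.61, 0, -0.2, 0.0008, 0.0101, -0.0027, 0.35]]
[[0, 0, -0.29, 0, 0, 0, 0.35], [0, 0, -0.3, 0, 0, 0, 0.35], [0, 0, -0.29, 0, 0, 0, 0.35], [0, 0, -0.29, 0, 0, 0, 0.35], [0, 0, -0.29, 0, 0, 0, 0.35]]
```

Request:
play_rows:
  plan:
    - [[0.61,-0.01,-0.21,-0.0203,0.0109,-0.0021,0.35],[0.61,0,-0.2,0.0005,0.0101,-0.0027,0.35],[0.61,0,-0.2,0.0006,0.0101,-0.0027,0.35],[0.61,0.01,-0.21,0.0006,0.0101,-0.0027,0.35],[0.61,0,-0.2,0.0008,0.0101,-0.0027,0.35],[0,0,0,0,0,0,0.35],[0,0,0,0,0,0,0.35],[0,0,0,0,0,0,0.35]]

```text
time_s: 41.55
position: [0.603, -0.1693, 0.1023]
tcp_rot: [[0.986, -0.079, -0.144], [-0.078, -0.997, 0.015], [-0.145, -0.003, -0.989]]
force: [0.4, -0.0, 0.4]
opening: 0.671
```

Run:
```python
from h import *
chk(); s=read_state(); w=capture("wrist"); cv2.imwrite("pics/w19.png",w[...,::-1])
m=cv2.inRange(hsv(w),np.array((160,30,60)),np.array((180,180,255))); bb=[tuple(map(float,b)) for b in blobs(m>0,60)][:3]; print(bb)
b=bb[0]; v=b[2]; print([onz(*ray("wrist",(u,v),s),.068).round(4).tolist() for u in(b[3]-.5,b[3]+b[5]-.5)])
x,y=slot(-115e-3); print(x,y); plan([(x,y,.0468,8,YAW,5,.35)])
```

```text
axis [ 0.6053 -0.1695  0.1182] tilt 8.3 -4.5 F [ 0.4 -0.   0.4] M [ 0.06 -0.11  0.07] open 0.671 bed x,y -2.4 -113.3
[(1852.0, 254.4, 173.0, 233.0, 149.0, 45.0, 52.0)]
[[0.6216, -0.1542, 0.068], [0.6187, -0.1908, 0.068]]
0.6075725000000001 -0.1713435
now [ 0.6049 -0.1696  0.1185] 8.3 -4.6 t 41.6
[[0.01, -0.01, -0.29, -0.0011, -0.0003, -0.0001, 0.35], [0.01, 0, -0.28, 0, -0.0003, 0.0001, 0.35], [0.01, -0.01, -0.29, 0, -0.0004, 0.0001, 0.35], [0.01, -0.01, -0.29, -0.0001, -0.0003, 0.0001, 0.35], [0.01, -0.01, -0.28, 0, -0.0003, 0.0001, 0.35]]
```

Request:
play_rows:
  plan:
    - [[0.01,-0.02,-0.29,-0.001,0,0,0.35],[0.01,-0.01,-0.28,0,0,0,0.35],[0.01,-0.01,-0.29,0,0,0,0.35],[0.01,-0.01,-0.29,0,0,0,0.35],[0.01,-0.01,-0.28,0,0,0,0.35],[0,0,0,0,0,0,0.35],[0,0,0,0,0,0,0.35]]

```text
time_s: 42.3
position: [0.6052, -0.1725, 0.0298]
tcp_rot: [[0.986, -0.08, -0.145], [-0.079, -0.997, 0.012], [-0.146, -0.001, -0.989]]
force: [-0.0, -0.5, 0.9]
opening: 0.678
```

Request:
play_rows:
  plan:
    - [[0,0,0,0,0,0,-0.5],[0,0,0,0,0,0,-0.5],[0,0,0,0,0,0,-0.5],[0,0,0,0,0,0,-0.5],[0,0,0,0,0,0,-0.5],[0,0,0,0,0,0,-0.5],[0,0,0,0,0,0,-0.5]]

```text
time_s: 43.0
position: [0.6058, -0.1727, 0.0311]
tcp_rot: [[0.986, -0.08, -0.143], [-0.079, -0.997, 0.012], [-0.144, -0.0, -0.99]]
force: [-0.3, -0.1, 3.3]
opening: 0.398
```

Run:
```python
from h import *
chk(); print(read_state()["joint_positions"].round(0)); x,y=slot(-115e-3)
plan([(x,y,.115,8,YAW,3,-.5),(x,y,.115,0,40,6,-.5)])
```

```text
axis [ 0.6081 -0.1729  0.0469] tilt 8.3 -4.6 F [-0.3 -0.1  3.3] M [ 0.1   0.06 -0.05] open 0.398 bed x,y 0.6 -116.5
[-25.  45.  80.  -3.  62.  72.]
now [ 0.6081 -0.1729  0.0469] 8.3 -4.6 t 43.0
[[0, 0.01, 0.45, -0.0001, -0.0003, 0, -0.5], [-0.01, 0.01, 0.46, 0, -0.0006, 0.0002, -0.5], [0, 0.01, 0.45, -0.0001, -0.0005, 0.0002, -0.5]]
[[0.01, -0.01, 0, -0.0001, -0.0074, 0.0412, -0.5], [0.01, 0, 0, 0.0009, -0.0074, 0.0412, -0.5], [0, 0, 0, 0.0018, -0.0072, 0.0412, -0.5], [0.01, 0, 0, 0.0027, -0.0069, 0.0412, -0.5], [0.01, 0, 0, 0.0036, -0.0065, 0.0412, -0.5], [0.01, 0.01, 0, 0.0044, -0.0059, 0.0412, -0.5]]
```

Firm grip (0.398). Next come the lift, the half turn and the tilt.

Run:
```python
from h import *
x,y=slot(-115e-3)
plan([(x,y,.115,8,YAW,3,-.5),(x,y,.115,8,175.5,22,-.5)])
```

```text
now [ 0.6081 -0.1729  0.0469] 8.3 -4.6 t 43.0
[[0, 0.01, 0.45, -0.0001, -0.0003, 0, -0.5], [-0.01, 0.01, 0.46, 0, -0.0006, 0.0002, -0.5], [0, 0.01, 0.45, -0.0001, -0.0005, 0.0002, -0.5]]
[[0, -0.01, 0, 0, 0, 0.0455, -0.5], [0, 0, 0, 0, 0, 0.0454, -0.5], [0, -0.01, 0, 0, 0, 0.0455, -0.5], [0.01, 0, 0, 0, 0, 0.0454, -0.5], [0, -0.01, 0, 0, 0, 0.0455, -0.5], [0, 0, 0, 0, 0, 0.0454, -0.5], [0.01, -0.01, 0, 0, 0, 0.0455, -0.5], [0, 0, 0, 0, 0, 0.0455, -0.5], [0.01, -0.01, 0, 0, 0, 0.0454, -0.5], [0.01, 0, 0, 0, 0, 0.0455, -0.5], [0, 0, 0, 0, 0, 0.0454, -0.5], [0.01, 0, 0, 0, 0, 0.0455, -0.5], [0, 0, 0, 0, 0, 0.0454, -0.5], [0.01, 0, 0, 0, 0, 0.0455, -0.5], [0.01, 0.01, 0, 0, 0, 0.0454, -0.5], [0, 0, 0, 0, 0, 0.0455, -0.5], [0.01, 0, 0, 0, 0, 0.0454, -0.5], [0, 0.01, 0, 0, 0, 0.0455, -0.5], [0, 0, 0, 0, 0, 0.0455, -0.5], [0.01, 0.01, 0, 0, 0, 0.0454, -0.5], [0, 0.01, 0, 0, 0, 0.0455, -0.5], [0, 0, 0, 0, 0, 0.0454, -0.5]]
```

Request:
play_rows:
  plan:
    - [[0,0.01,0.35,0,0,0,-0.5],[0,0.01,0.45,0,0,0,-0.5],[0,0.01,0.5,0,0,0,-0.5],[0,0,0,0,0,0.0455,-0.5],[0,0,0,0,0,0.0455,-0.5],[0,0,0,0,0,0.0455,-0.5],[0,0,0,0,0,0.0455,-0.5],[0,0,0,0,0,0.0455,-0.5],[0,0,0,0,0,0.0455,-0.5],[0,0,0,0,0,0.0455,-0.5],[0,0,0,0,0,0.0455,-0.5],[0,0,0,0,0,0.0455,-0.5]]

```text
time_s: 44.2
position: [0.605, -0.1707, 0.0949]
tcp_rot: [[0.346, 0.937, -0.052], [0.927, -0.35, -0.135], [-0.144, -0.002, -0.99]]
force: [0.1, 0.3, -0.9]
opening: 0.397
```

Request:
play_rows:
  plan:
    - [[0,0,0,0,0,0.0455,-0.5],[0,0,0,0,0,0.0455,-0.5],[0,0,0,0,0,0.0455,-0.5],[0,0,0,0,0,0.0455,-0.5],[0,0,0,0,0,0.0455,-0.5],[0,0,0,0,0,0.0455,-0.5],[0,0,0,0,0,0.0455,-0.5],[0,0,0,0,0,0.0455,-0.5],[0,0,0,0,0,0.0455,-0.5],[0,0,0,0,0,0.0455,-0.5],[0,0,0,0,0,0.0455,-0.5],[0,0,0,0,0,0.0455,-0.5]]

```text
time_s: 45.4
position: [0.6047, -0.1707, 0.095]
tcp_rot: [[-0.967, 0.212, 0.14], [0.21, 0.977, -0.03], [-0.143, -0.0, -0.99]]
force: [0.0, -0.1, -0.7]
opening: 0.398
```

Run:
```python
from h import *
chk(); print(read_state()["joint_positions"].round(0)); x,y=slot(-115e-3)
plan([(x,y,.115,-62,175.5,10,-.5)])
```

```text
axis [ 0.6025 -0.1702  0.1108] tilt 8.2 167.8 F [ 0.  -0.1 -0.7] M [ 0.06 -0.03 -0.03] open 0.398 bed x,y -5.1 -114.3
[ -27.   34.   94.    3.   44. -107.]
now [ 0.6025 -0.1702  0.1108] 8.2 167.8 t 45.4
[[-0.03, 0.01, 0, 0.008, 0.0383, 0.0045, -0.5], [-0.03, 0, 0.01, 0.0075, 0.0382, 0.0042, -0.5], [-0.02, 0.01, 0.02, 0.007, 0.0384, 0.0043, -0.5], [-0.03, 0, 0.02, 0.0064, 0.0385, 0.0043, -0.5], [-0.03, 0, 0.02, 0.0059, 0.0385, 0.0042, -0.5], [-0.02, 0, 0.03, 0.0054, 0.0387, 0.0043, -0.5], [-0.02, 0, 0.03, 0.0049, 0.0386, 0.0043, -0.5], [-0.02, 0, 0.04, 0.0044, 0.0388, 0.0043, -0.5], [-0.01, -0.01, 0.04, 0.0038, 0.0388, 0.0042, -0.5], [-0.01, 0, 0.04, 0.0034, 0.0389, 0.0043, -0.5]]
```

Request:
play_rows:
  plan:
    - [[-0.03,0.01,0,0.008,0.0383,0.0045,-0.5],[-0.03,0,0.01,0.0075,0.0383,0.0043,-0.5],[-0.02,0.01,0.02,0.007,0.0384,0.0043,-0.5],[-0.03,0,0.02,0.0064,0.0385,0.0043,-0.5],[-0.03,0,0.02,0.0059,0.0385,0.0043,-0.5],[-0.02,0,0.03,0.0054,0.0387,0.0043,-0.5],[-0.02,0,0.03,0.0049,0.0387,0.0043,-0.5],[-0.02,0,0.04,0.0044,0.0388,0.0043,-0.5],[-0.01,0,0.04,0.0038,0.0388,0.0043,-0.5],[-0.01,0,0.04,0.0034,0.0389,0.0043,-0.5],[0,0,0,0,0,0,-0.5],[0,0,0,0,0,0,-0.5]]

```text
time_s: 46.6
position: [0.5938, -0.1697, 0.1055]
tcp_rot: [[-0.467, 0.079, -0.881], [0.041, 0.997, 0.068], [0.883, -0.004, -0.469]]
force: [-0.0, 0.1, -0.2]
opening: 0.395
```

Run:
```python
from h import *
chk(); s=read_state(); print(s["joint_positions"].round(0)); x,y=slot(-115e-3)
w=capture("wrist"); cv2.imwrite("pics/w20.png",w[...,::-1]); c,_,_=center(s)
g=cv2.cvtColor(w,cv2.COLOR_RGB2GRAY); print(np.median(g[170:245,246:260],1).astype(int).tolist())
for v in range(180,240,10): print(v,np.round(hit(*ray("wrist",(253,v),s),(c[0],c[2]))[0],1),end="; ")
ex=np.array([BD[1],-BD[0]])*.005; a,b=slot(-.115)+ex
plan([(a,b,.075,-62,175.5,3,-.5),(a,b,.0425,-62,175.5,5,-.5)])
```

```text
axis [ 0.6079 -0.1708  0.113 ] tilt -62.1 175.5 F [-0.   0.1 -0.2] M [ 0.05 -0.83  0.04] open 0.395 bed x,y 0.3 -114.4
[ -19.   71.   33.  -19.  136. -110.]
[123, 121, 122, 122, 120, 122, 122, 120, 118, 118, 121, 117, 108, 103, 105, 107, 108, 111, 112, 114, 114, 115, 116, 117, 117, 118, 120, 119, 120, 121, 122, 123, 124, 123, 124, 125, 126, 126, 126, 128, 129, 129, 129, 129, 130, 132, 132, 133, 135, 138, 139, 137, 138, 138, 138, 137, 138, 134, 133, 132, 132, 130, 128, 128, 128, 127, 125, 126, 126, 95, 54, 56, 58, 60, 60]
180 -41.0; 190 -5.5; 200 12.8; 210 27.3; 220 40.4; 230 53.4; now [ 0.6085 -0.1713  0.1156] -61.9 175.4 t 46.6
[[0.03, 0, -0.27, 0.0017, 0.0002, 0, -0.5], [0.02, -0.01, -0.27, 0, 0.0002, 0.0002, -0.5], [0.03, 0, -0.27, 0.0001, 0.0002, 0.0002, -0.5]]
[[0, 0, -0.13, 0, 0, 0, -0.5], [0, 0, -0.13, 0, 0, 0, -0.5], [0, 0, -0.13, 0, 0, 0, -0.5], [0, 0, -0.13, 0, 0, 0, -0.5], [0, 0, -0.13, 0, 0, 0, -0.5]]
```

Request:
play_rows:
  plan:
    - [[0.03,0,-0.27,0.0017,0,0,-0.5],[0.02,-0.01,-0.27,0,0,0,-0.5],[0.03,0,-0.27,0,0,0,-0.5],[0,0,-0.13,0,0,0,-0.5],[0,0,-0.13,0,0,0,-0.5],[0,0,-0.13,0,0,0,-0.5],[0,0,-0.13,0,0,0,-0.5],[0,0,-0.13,0,0,0,-0.5],[0,0,0,0,0,0,-0.5],[0,0,0,0,0,0,-0.5]]

```text
time_s: 47.65
position: [0.5984, -0.1705, 0.0351]
tcp_rot: [[-0.468, 0.08, -0.88], [0.037, 0.997, 0.07], [0.883, 0.0, -0.469]]
force: [-0.9, 0.2, -0.1]
opening: 0.394
```

```bash
python3 -c "from h import *; chk()"
```

```text
axis [ 0.6124 -0.1717  0.0426] tilt -62.0 175.4 F [-0.9  0.2 -0.1] M [ 0.05 -0.66  0.02] open 0.394 bed x,y 4.8 -115.0
```

Request:
play_rows:
  plan:
    - [[0,0,0,0,0,0,0.35],[0,0,0,0,0,0,0.35],[0,0,0,0,0,0,0.35],[0,0,0,0,0,0,0.35],[0,0,0,0,0,0,0.35],[0.1,0,0.1,0,0,0,0.35],[0.1,0,0.3,0,0,0,0.35],[0.1,0,0.5,0,0,0,0.35],[0,0,0.5,0,-0.03,0,0.35],[0,0,0.5,0,-0.045,0,0.35],[0,0,0.3,0,-0.045,0,0.35],[0,0,0.3,0,-0.045,0,0.35]]

```text
time_s: 48.85
position: [0.6153, -0.1709, 0.1633]
tcp_rot: [[-0.85, 0.068, -0.523], [0.038, 0.997, 0.068], [0.526, 0.038, -0.85]]
force: [0.1, -0.6, 0.5]
opening: 0.676
```

Request:
play_rows:
  plan:
    - [[-0.1,0,0,0,-0.045,0,0.35],[-0.2,0,0,0,-0.045,0,0.35],[-0.3,0.1,0,0,-0.045,0,0.35],[-0.3,0.2,0,0,-0.03,0,0.35],[-0.3,0.2,0,0,0,-0.0455,0.35],[-0.3,0.2,0,0,0,-0.0455,0.35],[-0.3,0.2,0,0,0,-0.0455,0.35],[-0.3,0.2,0,0,0,-0.0455,0.35],[0,0.2,0,0,0,-0.0455,0.35],[0,0.2,0,0,0,-0.0455,0.35],[0,0,0,0,0,-0.0455,0.35],[0,0,0,0,0,-0.0455,0.35]]

```text
time_s: 50.05
position: [0.5093, -0.0957, 0.1618]
tcp_rot: [[-0.376, 0.925, 0.048], [0.926, 0.373, 0.067], [0.044, 0.07, -0.997]]
force: [-1.4, 0.4, -0.5]
opening: 0.674
```

Request:
play_rows:
  plan:
    - [[0,0,0,0,0,-0.0455,0.35],[0,0,0,0,0,-0.0455,0.35],[0,0,0,0,0,-0.0455,0.35],[0,0,0,0,0,-0.0455,0.35],[0,0,0,0,0,-0.0455,0.35],[0,0,0,0,0,-0.0455,0.35],[0,0,0,0,0,-0.0455,0.35],[0,0,0,0,0,-0.0455,0.35],[0,0,0,0,0,-0.0455,0.35],[0,0,0,0,0,-0.0455,0.35],[0,0,0,0,0,-0.0455,0.35],[0,0,0,0,0,-0.0455,0.35]]

```text
time_s: 51.25
position: [0.5093, -0.0959, 0.1617]
tcp_rot: [[0.97, 0.234, 0.063], [0.238, -0.97, -0.057], [0.048, 0.07, -0.996]]
force: [0.1, -1.0, -0.8]
opening: 0.673
```

Run:
```python
from h import *
chk(); s=read_state(); print(s["position"],s["joint_positions"].round(0))
plan([(.505,-.085,.18,0,-2,8,.35)])
```

```text
axis [ 0.5083 -0.095   0.1777] tilt -2.8 13.6 F [ 0.1 -1.  -0.8] M [ 0.01 -0.   -0.04] open 0.673 bed x,y -105.0 -46.7
[ 0.50934189 -0.09592935  0.16173478] [-22.  22. 102.  -2.  51.  56.]
now [ 0.5083 -0.095   0.1777] -2.8 13.6 t 51.2
[[-0.02, 0.05, 0.01, 0.0215, 0.0065, -0.0109, 0.35], [-0.01, 0.02, 0, -0.0004, 0.0019, -0.0108, 0.35], [-0.01, 0.02, 0.01, -0.0003, 0.0019, -0.0108, 0.35], [-0.01, 0.03, 0, -0.0002, 0.0019, -0.0109, 0.35], [-0.01, 0.02, 0.01, -0.0002, 0.002, -0.0108, 0.35], [-0.01, 0.03, 0, -0.0001, 0.0019, -0.0108, 0.35], [-0.01, 0.02, 0.01, 0, 0.002, -0.0109, 0.35], [-0.01, 0.03, 0.01, 0, 0.0019, -0.0108, 0.35]]
```

Request:
play_rows:
  plan:
    - [[-0.02,0.05,0.01,0.0215,0.0065,-0.0108,0.35],[-0.01,0.02,0.01,0,0.0019,-0.0108,0.35],[-0.01,0.02,0.01,0,0.0019,-0.0108,0.35],[-0.01,0.03,0,0,0.0019,-0.0108,0.35],[-0.01,0.02,0.01,0,0.0019,-0.0108,0.35],[-0.01,0.03,0,0,0.0019,-0.0108,0.35],[-0.01,0.02,0.01,0,0.0019,-0.0108,0.35],[-0.01,0.03,0.01,0,0.0019,-0.0108,0.35],[0,0,0,0,0,0,0.35],[0,0,0,0,0,0,0.35]]

```text
time_s: 52.25
position: [0.5046, -0.0848, 0.1641]
tcp_rot: [[1.0, -0.028, 0.002], [-0.028, -1.0, 0.005], [0.002, -0.005, -1.0]]
force: [-0.1, 0.3, 0.7]
opening: 0.672
```

```bash
cat >> h.py <<'E'
def px(X,s):
    c=camera_params("wrist"); M=c["mount"]; R=s["tcp_rot"]@M[:3,:3]; o=s["tcp_rot"]@M[:3,3]+s["position"]
    q=c["intrinsics"]@(R.T@(X-o)); return q[:2]/q[2]
def homecheck(w,s,ys=(-.115,-.039,.039,.117)):
    """v of far silhouette (blue wall -> weight: red jumps) and near silhouette, against home / round / wrong"""
    u=np.array([BD[0],BD[1],0]); ex=np.array([BD[1],-BD[0],0])
    for y in ys:
        b=np.array([*slot(y),0]); P=b+[0,0,.0448]; U,V=px(P,s).round().astype(int); 
        col=np.median(w[:,U-3:U+4,0],1).astype(int); lo=max(V-45,1); d=np.diff(col)
        v1=lo+int(np.argmax(d[lo:V-8]))+1; near=V+15+int(np.argmin(col[V+15:V+45])); print("y",y,"px",(U,V),"far edge",v1,"darkest near",near)
        sil("wrist",[(U,v1),(U,near+.5)],s,y)
    return
E
python3 - <<'E'
from h import *
chk(); s=read_state(); w=capture("wrist"); cv2.imwrite("pics/w21.png",w[...,::-1]); homecheck(w,s)
E
```

```text
axis [ 0.5046 -0.0849  0.1801] tilt -0.1 -1.6 F [-0.1  0.3  0.7] M [ 0.04  0.05 -0.  ] open 0.672 bed x,y -109.4 -36.9
y -0.115 px (np.int64(334), np.int64(78)) far edge 45 darkest near 99
home [np.float64(25.9), np.float64(-26.3)]
round [np.float64(29.7), np.float64(-21.6)]
wrong [np.float64(35.7), np.float64(-16.3)]
y -0.039 px (np.int64(261), np.int64(74)) far edge 41 darkest near 108
home [np.float64(25.9), np.float64(-39.6)]
round [np.float64(29.7), np.float64(-34.7)]
wrong [np.float64(35.7), np.float64(-29.6)]
y 0.039 px (np.int64(186), np.int64(70)) far edge 36 darkest near 90
home [np.float64(26.7), np.float64(-25.2)]
round [np.float64(30.4), np.float64(-20.5)]
wrong [np.float64(36.4), np.float64(-15.2)]
y 0.117 px (np.int64(110), np.int64(66)) far edge 32 darkest near 85
home [np.float64(26.5), np.float64(-24.3)]
round [np.float64(30.3), np.float64(-19.6)]
wrong [np.float64(36.3), np.float64(-14.3)]
```

All four are home; each far silhouette fits the home axis within 0.7 mm. Next are the keys: I close the fingers and look at the keypad from above.

Request:
play_rows:
  plan:
    - [[-0.13,0.85,0,0,0,0,-1],[-0.13,0.85,0,0,0,0,-1],[-0.13,0.85,0,0,0,0,-1],[-0.13,0.85,0,0,0,0,-1],[-0.13,0.85,0,0,0,0,-1],[-0.13,0.85,0,0,0,0,-1],[-0.13,0.85,0,0,0,0,-1],[-0.13,0.85,0,0,0,0,-1],[-0.13,0.85,0,0,0,0,-1],[0,0,0,0,0,0,-1],[0,0,0,0,0,0,-1],[0,0,0,0,0,0,-1]]

```text
time_s: 53.5
position: [0.4455, 0.2969, 0.1631]
tcp_rot: [[1.0, -0.029, -0.0], [-0.029, -1.0, 0.005], [-0.0, -0.005, -1.0]]
force: [-0.1, -0.8, -0.7]
opening: 0.007
```

```bash
cat >> h.py <<'E'
def keys():
    s=read_state(); w=capture("wrist"); t=capture("top"); H=hsv(w); T=hsv(t); out={}
    for k,(lo,hi) in dict(blue=((105,130,60),(130,255,255)),yellow=((20,150,120),(34,255,255)),green=((50,110,50),(80,255,255))).items():
        lo,hi=np.array(lo),np.array(hi); bw=blobs(cv2.inRange(H,lo,hi)>0,60); bt=[b for b in blobs(cv2.inRange(T,lo,hi)>0,15) if b[1]<150 and 150<b[2]<320]
        for b in bw[:3]:
            p=onz(*ray("wrist",(b[1],b[2]),s),.044); print(k,"wrist",[float(x) for x in b],p.round(4))
        for b in bt[:1]:
            print(k,"top z44",onz(*ray("top",(b[1],b[2])),.044).round(4)); 
            if bw: q,g=cross(ray("wrist",bw[0][1:3],s),ray("top",b[1:3])); print("   two-view",q.round(4),round(g,4))
    return w
E
python3 - <<'E'
from h import *
chk(); w=keys(); cv2.imwrite("pics/w22.png",w[...,::-1])
E
```

```text
axis [0.4455 0.2969 0.1791] tilt 0.0 -1.7 F [-0.1 -0.8 -0.7] M [0.06 0.04 0.04] open 0.007 bed x,y -198.3 339.1
blue wrist [579.0, 225.9, 83.1, 213.0, 70.0, 27.0, 28.0] [0.5461 0.3227 0.044 ]
blue top z44 [0.5467 0.3219 0.044 ]
   two-view [0.5466 0.323  0.041 ] 0.0004
yellow wrist [356.0, 255.1, 180.4, 245.0, 170.0, 22.0, 22.0] [0.4409 0.295  0.044 ]
green wrist [719.0, 44.4, 43.4, 0.0, 11.0, 101.0, 66.0] [0.5895 0.5048 0.044 ]
green wrist [505.0, 241.1, 133.7, 229.0, 121.0, 25.0, 26.0] [0.4936 0.3089 0.044 ]
```

Request:
play_rows:
  plan:
    - [[0.5,0.13,-0.3,0,0,0,-1],[0.5,0.13,-0.4,0,0,0,-1],[0.5,0.12,-0.5,0,0,0,-1],[0.52,0.13,-0.5,0,0,0,-1],[0,0,-0.4,0,0,0,-1],[0,0,0,0,0,0,-1],[0,0,0,0,0,0,-1]]

```text
time_s: 54.3
position: [0.5462, 0.3222, 0.0579]
tcp_rot: [[1.0, -0.031, -0.001], [-0.031, -1.0, 0.005], [-0.002, -0.005, -1.0]]
force: [-0.8, 0.1, -0.1]
opening: 0.008
```

Request:
play_rows:
  plan:
    - [[0,0,-0.15,0,0,0,-1],[0,0,-0.06,0,0,0,-1],[0,0,0,0,0,0,-1]]

```text
time_s: 54.6
position: [0.5461, 0.3234, 0.0479]
tcp_rot: [[1.0, -0.029, 0.0], [-0.029, -1.0, 0.006], [0.0, -0.006, -1.0]]
force: [0.1, -0.3, -0.3]
opening: 0.006
```

Request:
play_rows:
  plan:
    - [[0,0,-0.06,0,0,0,-1],[0,0,-0.06,0,0,0,-1],[0,0,0,0,0,0,-1]]

```text
time_s: 54.9
position: [0.5461, 0.3234, 0.0412]
tcp_rot: [[1.0, -0.029, -0.0], [-0.029, -1.0, 0.005], [-0.001, -0.005, -1.0]]
force: [-0.3, -0.0, 0.7]
opening: 0.005
```

Request:
play_rows:
  plan:
    - [[0,0,-0.05,0,0,0,-1],[0,0,0,0,0,0,-1]]

```text
time_s: 55.1
position: [0.5462, 0.3234, 0.0387]
tcp_rot: [[1.0, -0.029, -0.0], [-0.029, -1.0, 0.005], [-0.0, -0.005, -1.0]]
force: [-0.3, -0.1, -0.3]
opening: 0.005
```

Request:
play_rows:
  plan:
    - [[0,0,-0.03,0,0,0,-1],[0,0,0,0,0,0,-1],[0,0,0,0,0,0,-1]]

```text
time_s: 55.4
position: [0.5464, 0.3234, 0.0375]
tcp_rot: [[1.0, -0.029, 0.0], [-0.029, -1.0, 0.006], [0.0, -0.006, -1.0]]
force: [-0.6, -0.3, -0.3]
opening: 0.003
```

Request:
play_rows:
  plan:
    - [[0,0,-0.04,0,0,0,-1],[0,0,0,0,0,0,-1]]

```text
time_s: 55.6
position: [0.5463, 0.3234, 0.0354]
tcp_rot: [[1.0, -0.029, -0.0], [-0.029, -1.0, 0.005], [-0.0, -0.005, -1.0]]
force: [-0.2, 0.6, -1.0]
opening: 0.005
```

Run:
```python
from h import *
s=read_state(); print(s["position"],s["force"].round(1)); w=keys(); cv2.imwrite("pics/w23.png",w[...,::-1])
print("tcp px",px(s["position"],s).round(1),"key top expected px",px(np.array([.5463,.3225,.044]),s).round(1))
```

```text
[0.54627518 0.3233836  0.03535997] [-0.2  0.6 -1. ]
blue wrist [702.0, 253.3, 205.7, 235.0, 193.0, 38.0, 24.0] [0.5534 0.3226 0.044 ]
yellow top z44 [0.4392 0.2971 0.044 ]
green wrist [593.0, 28.9, 167.5, 0.0, 143.0, 72.0, 46.0] [0.5845 0.4729 0.044 ]
tcp px [252.6 211.3] key top expected px [253.7 215.3]
```

Run:
```python
from h import *
s=read_state()
for z in(.044,.041,.038,.036): print(z,"far",px(np.array([.5603,.3226,z]),s).round(1),"left/right",px(np.array([.5463,.3366,z]),s).round(1),px(np.array([.5463,.3086,z]),s).round(1))
w=cv2.imread("pics/w23.png")[...,::-1]; H=hsv(w)
m=cv2.inRange(H,np.array((105,130,60)),np.array((130,255,255)))>0
for v in range(186,226,3): r=np.where(m[v,200:300])[0]; print(v,(r.min()+200,r.max()+200,len(r)) if len(r) else None, w[v,253].tolist())
```

```text
0.044 far [253.1 196.2] left/right [233.7 215.9] [273.6 214.9]
0.041 far [253.1 195. ] left/right [234.  214.4] [273.3 213.4]
0.038 far [253.1 193.8] left/right [234.3 213. ] [273.1 212. ]
0.036 far [253.1 193.1] left/right [234.5 212.1] [272.9 211.1]
186 None [28, 25, 28]
189 None [25, 25, 25]
192 None [26, 26, 35]
195 (np.int64(245), np.int64(261), 17) [17, 36, 71]
198 (np.int64(241), np.int64(266), 26) [30, 53, 93]
201 (np.int64(238), np.int64(268), 31) [22, 48, 92]
204 (np.int64(236), np.int64(270), 35) [24, 47, 89]
207 (np.int64(236), np.int64(271), 36) [24, 49, 90]
210 (np.int64(235), np.int64(271), 37) [22, 48, 89]
213 (np.int64(235), np.int64(272), 38) [28, 52, 92]
216 (np.int64(246), np.int64(260), 15) [18, 41, 72]
219 None [26, 35, 42]
222 None [14, 23, 37]
225 None [24, 30, 40]
```

Run:
```python
from h import *
c=camera_params("wrist"); M=c["mount"]; K=np.linalg.inv(c["intrinsics"])
for v in(214,217,220):
    d=M[:3,:3]@(K@np.array([253,v,1.])); o=M[:3,3]
    for x in(.0095,0,-.0095): k=(x-o[0])/d[0]; print(v,x,"z_tool",round((o+k*d)[2]*1000,1),end=" | ")
    print()
```

```text
214 0.0095 z_tool -32.1 | 214 0 z_tool -5.8 | 214 -0.0095 z_tool 20.6 | 
217 0.0095 z_tool -37.4 | 217 0 z_tool -11.9 | 217 -0.0095 z_tool 13.6 | 
220 0.0095 z_tool -42.3 | 220 0 z_tool -17.6 | 220 -0.0095 z_tool 7.1 |
```

Camera and contact agree: the real fingertips end about 38 mm short of the reported TCP. That explains the grips that closed on nothing, and why the key feels no force yet. I'll go on down and watch for contact.

Request:
play_rows:
  plan:
    - [[0,0,-0.2,0,0,0,-1],[0,0,-0.2,0,0,0,-1],[0,0,-0.08,0,0,0,-1],[0,0,0,0,0,0,-1]]

```text
time_s: 56.1
position: [0.5456, 0.3231, 0.0102]
tcp_rot: [[1.0, -0.029, -0.002], [-0.029, -1.0, 0.005], [-0.002, -0.005, -1.0]]
force: [-0.0, 0.3, -0.4]
opening: 0.004
```

Request:
play_rows:
  plan:
    - [[0,0,-0.06,0,0,0,-1],[0,0,0,0,0,0,-1]]

```text
time_s: 56.3
position: [0.5465, 0.3235, 0.0086]
tcp_rot: [[1.0, -0.029, 0.0], [-0.029, -1.0, 0.006], [0.0, -0.006, -1.0]]
force: [-0.8, 0.0, 1.3]
opening: 0.01
```

Request:
play_rows:
  plan:
    - [[0,0,-0.06,0,0,0,-1],[0,0,0,0,0,0,-1]]

```text
time_s: 56.5
position: [0.5466, 0.3235, 0.0058]
tcp_rot: [[1.0, -0.029, 0.001], [-0.029, -1.0, 0.006], [0.001, -0.006, -1.0]]
force: [-1.5, -0.3, 3.6]
opening: 0.002
```

Request:
play_rows:
  plan:
    - [[0,0,-0.04,0,0,0,-1],[0,0,0,0,0,0,-1]]

```text
time_s: 56.7
position: [0.5466, 0.3236, 0.0038]
tcp_rot: [[1.0, -0.029, 0.001], [-0.029, -1.0, 0.006], [0.001, -0.006, -1.0]]
force: [-0.8, -0.5, 4.2]
opening: 0.003
```

Request:
play_rows:
  plan:
    - [[0,0,-0.04,0,0,0,-1],[0,0,0,0,0,0,-1]]

```text
time_s: 56.9
position: [0.5467, 0.3236, 0.0032]
tcp_rot: [[1.0, -0.029, 0.001], [-0.029, -1.0, 0.006], [0.001, -0.006, -1.0]]
force: [-3.2, -0.7, 12.2]
opening: 0.005
```

Request:
play_rows:
  plan:
    - [[0,0,-0.03,0,0,0,-1],[0,0,0,0,0,0,-1]]

```text
time_s: 57.1
position: [0.5468, 0.3236, 0.0031]
tcp_rot: [[1.0, -0.029, 0.001], [-0.029, -1.0, 0.006], [0.001, -0.006, -1.0]]
force: [-4.8, -2.2, 19.3]
opening: 0.0
```

Blue is fully down (19 N at the stop). I'll lift and re-measure.

Request:
play_rows:
  plan:
    - [[0,0,0.2,0,0,0,-1],[0,0,0.5,0,0,0,-1],[-0.3,-0.1,0.8,0,0,0,-1],[-0.7,-0.2,0.6,0,0,0,-1],[-0.7,-0.2,0.6,0,0,0,-1],[-0.4,-0.1,0.4,0,0,0,-1],[0,0,0,0,0,0,-1],[0,0,0,0,0,0,-1],[0,0,0,0,0,0,-1]]

```text
time_s: 58.0
position: [0.4424, 0.2936, 0.1541]
tcp_rot: [[1.0, -0.029, 0.0], [-0.029, -1.0, 0.005], [0.0, -0.005, -1.0]]
force: [-0.7, 0.4, 0.7]
opening: 0.006
```

Run:
```python
from h import *
s=read_state(); print(s["position"],s["force"].round(1)); w=keys()
```

```text
[0.44243092 0.29358282 0.15410871] [-0.7  0.4  0.7]
blue wrist [615.0, 221.8, 79.0, 209.0, 65.0, 27.0, 29.0] [0.5462 0.3225 0.044 ]
blue top z44 [0.5467 0.3219 0.044 ]
   two-view [0.5466 0.3228 0.0415] 0.0002
yellow wrist [379.0, 252.2, 179.7, 242.0, 169.0, 22.0, 22.0] [0.4409 0.2949 0.044 ]
green wrist [692.0, 38.9, 40.4, 0.0, 4.0, 93.0, 70.0] [0.5872 0.5005 0.044 ]
green wrist [534.0, 237.5, 131.5, 225.0, 119.0, 26.0, 26.0] [0.4936 0.3089 0.044 ]
green top z44 [0.4994 0.313  0.044 ]
   two-view [0.4877 0.1559 0.517 ] 0.0514
```

Request:
play_rows:
  plan:
    - [[-0.03,0.03,-0.5,0,0,0,-1],[0,0,-0.8,0,0,0,-1],[0,0,-0.8,0,0,0,-1],[0,0,-0.5,0,0,0,-1],[0,0,-0.2,0,0,0,-1],[0,0,0,0,0,0,-1],[0,0,0,0,0,0,-1]]

```text
time_s: 58.8
position: [0.4409, 0.2953, 0.0154]
tcp_rot: [[1.0, -0.029, 0.001], [-0.029, -1.0, 0.006], [0.001, -0.006, -1.0]]
force: [0.9, -0.5, 1.0]
opening: 0.005
```

Request:
play_rows:
  plan:
    - [[0,0,-0.06,0,0,0,-1],[0,0,-0.06,0,0,0,-1],[0,0,0,0,0,0,-1]]

```text
time_s: 59.1
position: [0.4403, 0.2951, 0.0096]
tcp_rot: [[1.0, -0.029, 0.001], [-0.029, -1.0, 0.006], [0.001, -0.006, -1.0]]
force: [0.2, -0.7, -0.4]
opening: 0.004
```

Request:
play_rows:
  plan:
    - [[0,0,-0.04,0,0,0,-1],[0,0,0,0,0,0,-1]]

```text
time_s: 59.3
position: [0.4403, 0.2951, 0.0074]
tcp_rot: [[1.0, -0.029, 0.001], [-0.029, -1.0, 0.006], [0.001, -0.006, -1.0]]
force: [-0.7, 0.6, 2.1]
opening: 0.009
```

Request:
play_rows:
  plan:
    - [[0,0,-0.04,0,0,0,-1],[0,0,0,0,0,0,-1]]

```text
time_s: 59.5
position: [0.4403, 0.2951, 0.0052]
tcp_rot: [[1.0, -0.029, 0.001], [-0.029, -1.0, 0.006], [0.001, -0.006, -1.0]]
force: [-0.3, 0.4, 3.0]
opening: 0.004
```

Request:
play_rows:
  plan:
    - [[0,0,-0.04,0,0,0,-1],[0,0,-0.04,0,0,0,-1],[0,0,0,0,0,0,-1],[0,0,0,0,0,0,-1]]

```text
time_s: 59.9
position: [0.4404, 0.2952, 0.0031]
tcp_rot: [[1.0, -0.029, 0.002], [-0.029, -1.0, 0.006], [0.002, -0.006, -1.0]]
force: [-2.5, -1.2, 18.4]
opening: 0.003
```

Request:
play_rows:
  plan:
    - [[0,0,-0.02,0,0,0,-1],[0,0,0,0,0,0,-1]]

```text
time_s: 60.1
position: [0.4404, 0.2951, 0.0029]
tcp_rot: [[1.0, -0.029, 0.002], [-0.029, -1.0, 0.006], [0.002, -0.006, -1.0]]
force: [-4.2, -1.7, 26.5]
opening: 0.003
```

Request:
play_rows:
  plan:
    - [[0,0,0.2,0,0,0,-1],[0,0,0.5,0,0,0,-1],[0,0,0.8,0,0,0,-1],[0,0,0.6,0,0,0,-1],[0,0,0.6,0,0,0,-1],[0,0,0.3,0,0,0,-1],[0,0,0,0,0,0,-1],[0,0,0,0,0,0,-1]]

```text
time_s: 60.9
position: [0.4394, 0.2947, 0.1494]
tcp_rot: [[1.0, -0.029, -0.001], [-0.029, -1.0, 0.005], [-0.001, -0.005, -1.0]]
force: [1.1, 0.1, 0.1]
opening: 0.008
```

Run:
```python
from h import *
s=read_state(); print(s["position"],s["force"].round(1)); w=keys()
```

```text
[0.43936056 0.29471178 0.14941159] [1.1 0.1 0.1]
blue wrist [645.0, 222.1, 75.2, 209.0, 61.0, 27.0, 30.0] [0.546  0.3226 0.044 ]
blue top z44 [0.5467 0.3219 0.044 ]
   two-view [0.5466 0.323  0.0409] 0.0004
yellow wrist [395.0, 253.0, 177.8, 242.0, 167.0, 23.0, 23.0] [0.4409 0.295  0.044 ]
green wrist [718.0, 37.2, 36.5, 0.0, 0.0, 91.0, 70.0] [0.5862 0.4992 0.044 ]
green wrist [551.0, 238.3, 128.7, 226.0, 116.0, 26.0, 27.0] [0.4935 0.3087 0.044 ]
green top z44 [0.4992 0.3123 0.044 ]
   two-view [0.4864 0.1625 0.5017] 0.0543
```

Yellow was fully down too (26 N). Now green.

Request:
play_rows:
  plan:
    - [[0.54,0.14,0,0,0,0,-1],[0.54,0.14,-0.4,0,0,0,-1],[0,0,-0.8,0,0,0,-1],[0,0,-0.8,0,0,0,-1],[0,0,-0.5,0,0,0,-1],[0,0,-0.2,0,0,0,-1],[0,0,0,0,0,0,-1],[0,0,0,0,0,0,-1]]

```text
time_s: 61.8
position: [0.4944, 0.3092, 0.0154]
tcp_rot: [[1.0, -0.029, 0.001], [-0.029, -1.0, 0.006], [0.001, -0.006, -1.0]]
force: [0.1, 0.4, -0.4]
opening: 0.005
```

Request:
play_rows:
  plan:
    - [[0,0,-0.06,0,0,0,-1],[0,0,-0.04,0,0,0,-1],[0,0,0,0,0,0,-1]]

```text
time_s: 62.1
position: [0.4943, 0.3091, 0.0108]
tcp_rot: [[1.0, -0.029, 0.002], [-0.029, -1.0, 0.006], [0.001, -0.006, -1.0]]
force: [0.3, 0.5, 0.4]
opening: 0.002
```

Request:
play_rows:
  plan:
    - [[0,0,-0.04,0,0,0,-1],[0,0,-0.04,0,0,0,-1],[0,0,0,0,0,0,-1]]

```text
time_s: 62.4
position: [0.4945, 0.3092, 0.0064]
tcp_rot: [[1.0, -0.029, 0.001], [-0.029, -1.0, 0.006], [0.001, -0.006, -1.0]]
force: [-1.0, 0.2, 2.9]
opening: 0.007
```

Request:
play_rows:
  plan:
    - [[0,0,-0.04,0,0,0,-1],[0,0,-0.04,0,0,0,-1],[0,0,-0.02,0,0,0,-1],[0,0,0,0,0,0,-1],[0,0,0,0,0,0,-1]]

```text
time_s: 62.9
position: [0.4945, 0.3092, 0.0031]
tcp_rot: [[1.0, -0.029, 0.002], [-0.029, -1.0, 0.006], [0.002, -0.006, -1.0]]
force: [-2.0, -0.8, 15.7]
opening: 0.003
```

Request:
play_rows:
  plan:
    - [[0,0,0.2,0,0,0,-1],[0,0,0.5,0,0,0,-1],[0,-0.2,0.8,0,0,0,-1],[0,-0.8,0.6,0,0,0,-1],[0,-0.8,0.6,0,0,0,-1],[0,-0.8,0.3,0,0,0,-1],[0,-0.8,0,0,0,0,-1],[0,-0.8,0,0,0,0,-1],[0,-0.9,0,0,0,0,-1],[0,-0.9,0,0,0,0,-1],[0,-0.9,0,0,0,0,-1],[0,-0.9,0,0,0,0,-1]]

```text
time_s: 64.1
position: [0.493, -0.0826, 0.1506]
tcp_rot: [[1.0, -0.029, -0.001], [-0.029, -1.0, 0.006], [-0.001, -0.006, -1.0]]
force: [0.1, -0.3, -0.0]
opening: 0.005
```

Request:
play_rows:
  plan:
    - [[0,0,0.2,0,0,0,-1],[0,0,0,0,0,0,-1],[0,0,0,0,0,0,-1],[0,0,0,0,0,0,-1]]

```text
time_s: 64.5
position: [0.4933, -0.0794, 0.1607]
tcp_rot: [[1.0, -0.027, -0.001], [-0.027, -1.0, 0.006], [-0.001, -0.006, -1.0]]
force: [0.4, -0.0, -0.0]
opening: 0.003
```

Run:
```python
from h import *
s=read_state(); print(s["position"],s["force"].round(1),s["time_s"]); w=capture("wrist"); cv2.imwrite("pics/w24.png",w[...,::-1]); homecheck(w,s)
t=hsv(capture("top"))
for k in("blue","yellow"): print(k,[onz(*ray("top",b[1:3]),.044).round(4) for b in blobs(cv2.inRange(t,*map(np.array,RNG[k]))>0,15) if b[1]<150 and 150<b[2]<320])
```

```text
[ 0.49331209 -0.07941033  0.16069904] [ 0.4 -0.  -0. ] 64.5
y -0.115 px (np.int64(341), np.int64(65)) far edge 31 darkest near 87
home [np.float64(25.9), np.float64(-26.1)]
round [np.float64(29.4), np.float64(-21.6)]
wrong [np.float64(35.6), np.float64(-16.1)]
y -0.039 px (np.int64(266), np.int64(61)) far edge 27 darkest near 96
home [np.float64(25.7), np.float64(-39.1)]
round [np.float64(29.3), np.float64(-34.4)]
wrong [np.float64(35.4), np.float64(-29.2)]
y 0.039 px (np.int64(189), np.int64(57)) far edge 22 darkest near 77
home [np.float64(26.3), np.float64(-24.4)]
round [np.float64(29.9), np.float64(-19.9)]
wrong [np.float64(36.0), np.float64(-14.5)]
y 0.117 px (np.int64(112), np.int64(52)) far edge 17 darkest near 73
home [np.float64(26.9), np.float64(-24.6)]
round [np.float64(30.5), np.float64(-20.1)]
wrong [np.float64(36.6), np.float64(-14.6)]
blue [array([0.5469, 0.3214, 0.044 ])]
yellow [array([0.4406, 0.2939, 0.044 ])]
```

All the weights are home, the keys have been pressed in order, and the hand is clear of everything. I'm handing in.

```bash
python3 -c "
from rig import *
print(hand_in())"
```

```text
the job is handed in; nothing more can be done
None
```

I moved all four weights (mint, lilac, cream, pink) into the V-groove, flats on the blue wall. Then I pressed blue, yellow and green in that order and handed in at about 65 s; no verdict was reported.

**Weights:** In the last wrist picture, each weight's far silhouette lay 25.7 to 26.9 mm from the home axis. The nominal is 26 mm, and a weight still on its round would show about 30. The near silhouettes agreed within 2 mm, except cream's, where the reading caught a shadow. I did not measure how well each axis lines up with the groove.

**Keys:** The force rose to 16–26 N as each key reached its stop. Afterwards the top view showed blue and yellow in place and unmoved. I did not check separately that green came back up.

**What went wrong:**
- **Fingertips:** They turned out to end about 38 mm short of the reported TCP. This caused one empty grip on mint and two on pink, and meant the keys had to be pressed far lower than the reported height suggested.
- **Pink:** It slipped out of a weak grip on the way and fell into the groove on its round. I regripped it, turned the hand 180° about the vertical, tilted it and set it home.

I kept the hand clear of the spool, gift box and jar but did not measure them again at the end. I viewed 16 pictures, the most allowed; the later checks were numeric only.

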